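# Level the mounted specimens in the hand press

### The arm

A 6-joint arm with a two-finger parallel gripper is mounted at the origin on the work surface. World frame = base frame: x ahead of the robot, y to its left, z up, the work surface at z = 0. Lengths are in m, angles in rad, forces in N, time in s.
With the tool pointing down it reaches from about 0.25 to 0.775 m from the base axis. Payload 4 kg.
Tool frame: the origin (TCP) lies between the finger pads; the fingertips stand r.nose_length ahead of it and the grasp point (between the pads) lies 6 mm ahead of it (r.nose_length is the distance from the TCP to the fingertips, in m); z points along the fingers, y is the line along which they close (so a half turn about z gives the same grasp; the last joint's range is limited). The gripper opens to 85 mm and grips with 20 to 120 N. Pads are 22 mm wide; open, the fingers measure 114 mm over their backs; the gripper's body (76 mm by 85 mm) begins 54 mm behind the grasp point. The pads swing forward as they close: fully open they stand 13 mm farther back than shut.
Start: joints at [-1.396, 0.087, 1.371, -0, 1.684, -0.103], TCP at [0.151, -0.529, 0.223] pointing down, gripper open.
Joint ranges: [-3.1, 3.1], [-0.76, 2.03], [0.27, 2.55], [-1.08, 4.22], [0.17, 2.65], [-2.57, 2.57]. Speed limits (rad/s): [2.79, 2.79, 3.14, 3.14, 3.14, 3.14].

### API

Orientations are given as a unit quaternion [x, y, z, w].
In Python, from bench import status, cams, r gives the robot as it stands.
- The arm moves only by the tool apply_moves, never from a script. Its argument "moves" is a list of rows, each an object with "claw": the closure, from 0 (fully open) to 1 (shut); "travel": the shift along the tool's x, y, z scaled (see below), a list of three; "turn": the turn about the tool's z scaled (see below). In form: [{"claw": claw, "travel": [x, y, z], "turn": turn}, ...]. A call has 1 to 5 rows; each row shifts and turns the commanded pose from where the row before left it, along the tool's axes as they then stand; what a row does not reach is not made up. The controller multiplies each number of a shift by 25 cm and each number of a turn by 45 degrees. A row lasts 1/8 s, in which the tool goes at most 62.5 mm and 10.7 degrees, less where a joint would pass 70% of its speed; a pose out of reach is approached as far as the arm can. A call with a number of a shift or a turn outside -1 to 1 is refused whole. A call with a gripper value outside its range is refused whole. The fingers move at their own pace and stop on an object; "grip_force" is the grip in N (left out, the last holds). Time passes only in rows, so rows that do not move let the fingers close. It gives the time, the measured TCP pose, the force, the opening and the grip force at its end, in the units of the state.
- status.observe(): the state, without advancing time (a new reading comes with each control period).
- cams.grab_frame(name): name is "scene" or "top" or "wrist"; returns the picture (384x512x3 uint8, red, green, blue); there is no depth.
- cams.camera_params(name): a dict with "camera_matrix" (3x3 intrinsics, pixels), "distortion" ([k1, k2, p1, p2, k3] as OpenCV has them; the pictures are not rectified), "T" (4x4, takes a point from camera to world coordinates). Camera axes: x right, y down, z forward; pixel columns grow to the right and rows downward; lengths in m; the calibration is good to about 2 mm. A picture is of the moment at which its call begins: read the wrist's pose just before it. camera_params takes no time and is no camera call; for the wrist camera it gives the pose at the moment of the call.
- r.close_job(): hands the job in; it is judged then, once.
The state is a dict: "clock": time; "joints": joint angles; "qd": joint speeds; "joint_efforts": joint torques, N m; "tool_pos": TCP position; "orientation": TCP orientation; "wrist_force": force on the tool from outside, world axes, zero at the start; "torque": the same for the moment, N m; "grip_width": finger opening in m; "finger_force": force on a finger pad.
Only numpy, scipy, OpenCV 4.12 (cv2) and the standard library are available. Lean on these libraries where they do the work, as an engineer would, in place of code of your own. Each camera call takes 0.05 s, during which the arm holds its last target. There are 200 camera calls.

### The job

Level every specimen holder lying on the mat: set it mount up in the nest of the levelling press's sliding table, slide the table fully home, press the plunger head down to its stop so that the mount goes home in its holder, then slide the table out and set the holder flat in the empty steel tray. Do not work the plunger with the table part-way, never press or grip the mounts themselves with the fingers, and leave the wash bottle and the beaker alone. When all the holders lie in the tray, slide the empty table fully home again and leave the plunger up.

Things in the scene. Friction and masses are not known exactly. Their poses are not given: they have to be found in the camera images.
- plunger (a joint): spring plunger of the levelling press, m: 0 at rest (up), 0.026 pressed to its stop. Straight down. The spring pushes back with 2 N at the top and 7 N at the stop, and a mount going home adds about 5 N more. It springs back up when let go.
- plunger_top (a point): centre of the flat top of the plunger's black round knob (50 mm diameter, 25 mm high), the highest part of the press: 215 mm above the bench at rest, 189 mm at the stop. Moves with the knob.
- table_slide (a joint): sliding table of the press, m: 0 pulled fully out to the front for loading, 0.110 fully home, with its nest right under the ram. Hard stops at both ends; 2 N of friction, stays where it is left.
- nest (a point): middle of the nest floor on the sliding table, 30 mm above the bench; moves with it. x is the sliding direction (towards home). The nest is a pocket 102 mm (x) by 58 mm (y) for one holder, with lips 5 mm high: one across each end, and 18 mm of lip at each corner of the long sides, whose middle 66 mm are open for the fingers. Plate 120 x 82 mm.
- table_grip (a point): top centre of the upright black pull of the sliding table, 105 mm in front of the nest (nest -x), axes as nest. The pull is a block 30 mm (x) by 14 mm (y), rising 46 mm from the table's tongue (30 mm above the bench) to 76 mm.
- press: ivory levelling press, fixed: origin on the bench under the ram axis, x from its front (loading side, towards the robot) to its column. Base x -185 to +95 mm, 110 mm wide, 16 high. Column x +64 to +94; overarm 46 mm wide, x -24 to +94, underside 106 and top 146 mm above the bench. Ram foot (48 mm round) underside at 84 mm at rest, 58.5 mm at the stop.
- mat: grey rubber mat, flat, 350 mm (x) by 150 mm (y), 3 mm thick, fixed; origin in the middle of its underside. The holders to be levelled lie on it at the start.
- tray: shallow steel tray, fixed: outside 330 mm (x) by 140 mm (y) by 16 mm high, walls and floor 4 mm; origin in the middle of its underside, inside floor 4 mm above it. Empty at the start.
- wash_bottle: white wash bottle with a bent spout, 62 mm diameter, 180 mm high, loose; origin in the middle of its base. Not part of the job.
- beaker: glass beaker, 68 mm diameter, 90 mm high, loose; origin in the middle of its base. Not part of the job.
- holder_a: aluminium specimen holder, a block 90 mm (x) by 50 mm (y) by 24 mm (z), about 0.27 kg with its mount; origin in the middle of its underside, z up. A black round mount, 40 mm diameter, stands out of the middle of its top: 4 mm when home, up to 16 mm before. Two or three of holder_a, holder_b, holder_c are there; all are alike.
- seat_a (a joint): position of the mount in holder_a, m: 0 is home (standing 4 mm out of the holder), negative is how far it still stands too high (-0.006 to -0.012 at the start). A rubber ring holds it where it is; about 5 N moves it down. The press at its stop leaves it within 1 mm of 0.
- mount_a: the mount in holder_a: black resin cylinder, 40 mm diameter, with the polished metal specimen in its upper face. Same axes as its holder; this origin is 28 mm below the polished face, on the holder's axis (so level with the holder's underside when home).
- holder_b: aluminium specimen holder, a block 90 mm (x) by 50 mm (y) by 24 mm (z), about 0.27 kg with its mount; origin in the middle of its underside, z up. A black round mount, 40 mm diameter, stands out of the middle of its top: 4 mm when home, up to 16 mm before. Two or three of holder_a, holder_b, holder_c are there; all are alike.
- seat_b (a joint): position of the mount in holder_b, m: 0 is home (standing 4 mm out of the holder), negative is how far it still stands too high (-0.006 to -0.012 at the start). A rubber ring holds it where it is; about 5 N moves it down. The press at its stop leaves it within 1 mm of 0.
- mount_b: the mount in holder_b: black resin cylinder, 40 mm diameter, with the polished metal specimen in its upper face. Same axes as its holder; this origin is 28 mm below the polished face, on the holder's axis (so level with the holder's underside when home).
- holder_c: aluminium specimen holder, a block 90 mm (x) by 50 mm (y) by 24 mm (z), about 0.27 kg with its mount; origin in the middle of its underside, z up. A black round mount, 40 mm diameter, stands out of the middle of its top: 4 mm when home, up to 16 mm before. Two or three of holder_a, holder_b, holder_c are there; all are alike.
- seat_c (a joint): position of the mount in holder_c, m: 0 is home (standing 4 mm out of the holder), negative is how far it still stands too high (-0.006 to -0.012 at the start). A rubber ring holds it where it is; about 5 N moves it down. The press at its stop leaves it within 1 mm of 0.
- mount_c: the mount in holder_c: black resin cylinder, 40 mm diameter, with the polished metal specimen in its upper face. Same axes as its holder; this origin is 28 mm below the polished face, on the holder's axis (so level with the holder's underside when home).
Not all that is in view belongs to the job. What is shaped like the holder_b but purple or red is not meant.

How it is judged:
By the outcome, as a careful person would: the job done as asked, in the order asked, and still so for the second after the job is handed in, with the robot touching nothing.
Of holder_a, holder_b, holder_c only 2 to 3 are there at a start; the rules pass over those that are not, and their reading is None.
At some moment in a run one of holder_a, holder_b, holder_c may be knocked a few centimetres aside while the robot is not near it.
It also fails if it takes over 210 s, if anything falls off the work surface, if the arm or the gripper's body presses on something with over 40 N, if the wrist force passes 120 N, or if a joint passes its speed limit or range.

## Working session

There is one attempt and no reset: what is moved stays moved. The work goes in short steps, Python scripts to look and compute and a tool call to move; the robot and the scene stay as the last step left them, time stands still between calls to the robot, and variables do not carry over. Pictures are saved under pics/ and viewed, at most 14 in all, crops included, and the job is handed in when it is done.

Besides the shell and the picture viewer there is one more tool, called after "Request:" by a JSON object that holds its "op" and its "data". apply_moves: Moves the arm, as the interface text tells. Its arguments: {"type":"object","properties":{"moves":{"type":"array","items":{"type":"object","properties":{"claw":{"type":"number"},"travel":{"type":"array","items":{"type":"number","minimum":-1,"maximum":1}},"turn":{"type":"number","minimum":-1,"maximum":1}}}},"grip_force":{"type":"number"}},"required":["moves"]}

```bash
ls; mkdir -p pics; python3 - <<'E'
from bench import status,cams,r
import cv2
print(status.observe(), r.nose_length)
for n in("scene","top"):
    cv2.imwrite(f"pics/{n}0.png",cams.grab_frame(n)[:,:,::-1])
    p=cams.camera_params(n);print(p)
E
```

```text
pics
{'clock': 0.0, 'joints': array([-1.39610157e+00,  8.79953828e-02,  1.37228509e+00, -1.42349561e-05,
        1.68358847e+00, -1.03121476e-01]), 'qd': array([-6.21926372e-04,  5.12906040e-04, -1.04233828e-04,  4.89164292e-05,
        2.13864592e-04, -5.98392273e-04]), 'joint_efforts': array([ 4.49580648e-04, -3.51872098e+01, -3.13266599e+01,  3.11731731e-05,
        1.09475409e-02,  2.51425308e-05]), 'tool_pos': array([ 0.15072958, -0.5284013 ,  0.22130143]), 'orientation': array([ 9.90367239e-01,  1.38460958e-01, -4.77902069e-05, -1.13715991e-03]), 'wrist_force': array([0.25047527, 0.22700706, 0.78599699]), 'torque': array([ 0.04183556, -0.00498476, -0.04858502]), 'finger_force': 0.0, 'grip_width': 0.08536154607350978} 0.025
{'camera_matrix': array([[424.07239111,   0.        , 253.91302653],
       [  0.        , 424.07239111, 196.1788695 ],
       [  0.        ,   0.        ,   1.        ]]), 'distortion': array([-0.03312313,  0.        ,  0.        ,  0.        ,  0.        ]), 'T': array([[ 0.60604697,  0.69673893, -0.38374722,  1.12527582],
       [ 0.79538235, -0.52560599,  0.30183648, -0.5207116 ],
       [ 0.00860139, -0.48815285, -0.87271577,  1.37854108],
       [ 0.        ,  0.        ,  0.        ,  1.        ]])}
{'camera_matrix': array([[361.83600923,   0.        , 256.65912711],
       [  0.        , 361.83600923, 188.09136021],
       [  0.        ,   0.        ,   1.        ]]), 'distortion': array([-0.11233736,  0.        ,  0.        ,  0.        ,  0.        ]), 'T': array([[-0.01785262, -0.98340905,  0.18052127,  0.37413616],
       [-0.99973562,  0.0201741 ,  0.01103188, -0.0910593 ],
       [-0.01449071, -0.1802766 , -0.98350921,  1.23618057],
       [ 0.        ,  0.        ,  0.        ,  1.        ]])}
```

View pics/top0.png

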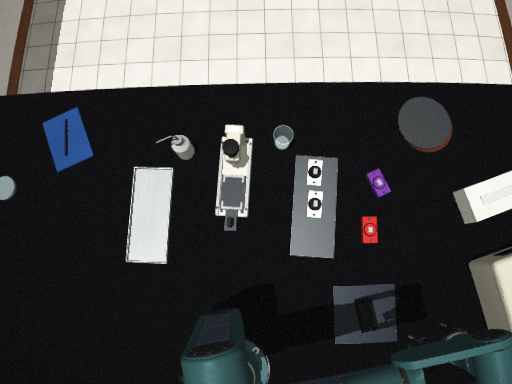

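View pics/scene0.png

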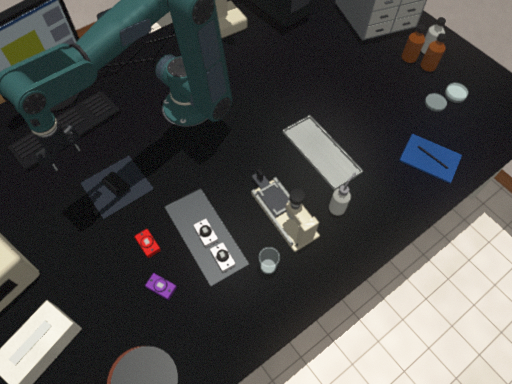

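The top view shows two silver holders on the mat, at (315,171) and (315,204). The red block (370,230) and purple block (378,183) are decoys lying off the mat. The press is at (234,180), the empty tray at (150,215), the beaker at (283,138) and the bottle at (182,147).

```bash
cat > h.py <<'E'
import numpy as np, cv2
from bench import status,cams,r
def px2w(p,uv,z):
    n=cv2.undistortPoints(np.array(uv,float).reshape(-1,1,2),p['camera_matrix'],p['distortion']).reshape(-1,2)
    d=np.c_[n,np.ones(len(n))]@p['T'][:3,:3].T; o=p['T'][:3,3]
    return o+d*((z-o[2])/d[:,2])[:,None]
def w2px(p,X):
    T=np.linalg.inv(p['T']);rv=cv2.Rodrigues(T[:3,:3])[0]
    return cv2.projectPoints(np.array(X,float).reshape(-1,1,3),rv,T[:3,3],p['camera_matrix'],p['distortion'])[0].reshape(-1,2)
def brief():
    s=status.observe(); q=s['orientation']
    from scipy.spatial.transform import Rotation as R
    M=R.from_quat(q).as_matrix()
    print('t',round(s['clock'],2),'pos',s['tool_pos'].round(4),'x-ax',M[:,0].round(3),'z',M[:,2].round(3),'F',s['wrist_force'].round(1),'w',round(s['grip_width'],4),'j6',s['joints'][5].round(2))
    return s,M
def rectify(img,p,x0,x1,y0,y1,z,s=1000):
    # top-down metric picture at height z: up=+x, left=+y, s px per m
    W=int((y1-y0)*s);H=int((x1-x0)*s)
    u,v=np.meshgrid(np.arange(W),np.arange(H))
    X=np.stack([x1-v/s,y1-u/s,np.full(u.shape,z)],-1).reshape(-1,3)
    m=w2px(p,X).astype(np.float32).reshape(H,W,2)
    return cv2.remap(img,m,None,cv2.INTER_CUBIC)
E
python3 - <<'E'
from h import *
img=cams.grab_frame("top")[:,:,::-1].copy();p=cams.camera_params("top")
hsv=cv2.cvtColor(img,cv2.COLOR_BGR2HSV)
def rect(roi,thr,z,lab,hi=256,zs=None):
    x0,y0,x1,y1=roi
    g=cv2.cvtColor(img,cv2.COLOR_BGR2GRAY)
    m=np.zeros_like(g);m[y0:y1,x0:x1]=((g>thr)&(g<hi))[y0:y1,x0:x1]*255
    for c in cv2.findContours(m,cv2.RETR_EXTERNAL,cv2.CHAIN_APPROX_NONE)[0]:
        if cv2.contourArea(c)<100: continue
        w=px2w(p,c.reshape(-1,2),z)[:,:2].astype(np.float32)
        print(lab,cv2.minAreaRect((w*1000)))
rect((300,155,330,222),170,.027,'holder')
rect((285,150,345,265),60,.003,'mat')
rect((120,160,180,270),90,.016,'tray')
c=cv2.resize(img[110:265,205:345],None,fx=4,fy=3.8,interpolation=cv2.INTER_CUBIC)
cv2.imwrite('pics/c1.png',cv2.resize(img[115:265,205:345],None,fx=4,fy=4,interpolation=cv2.INTER_CUBIC))
E
```

```text
holder ((515.1951904296875, -268.8698425292969), (47.3707160949707, 43.54823684692383), 87.2746810913086)
holder ((565.2412109375, -274.6653747558594), (48.69141387939453, 38.741825103759766), 84.34288024902344)
holder ((625.777587890625, -274.09307861328125), (48.156856536865234, 45.90707015991211), 87.4879379272461)
mat ((536.9434814453125, -273.53375244140625), (151.02113342285156, 352.3883361816406), 84.60055541992188)
tray ((516.8871459960938, 294.52691650390625), (143.79913330078125, 333.05670166015625), 87.23259735107422)
```

View pics/c1.png

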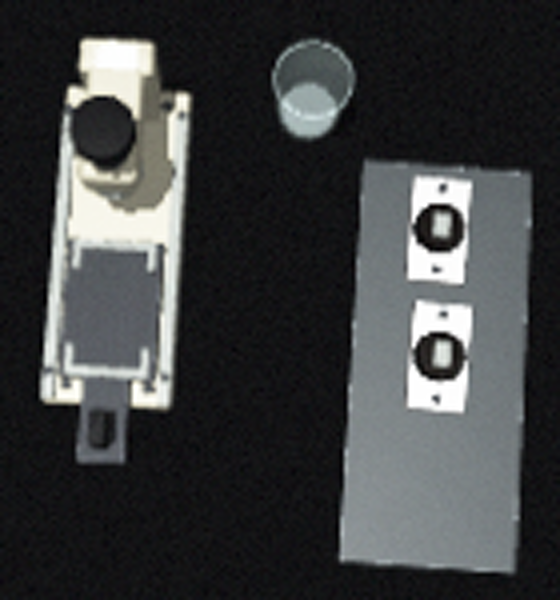

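```bash
python3 - <<'E'
from h import *
p=cams.camera_params("top")
f=lambda u,v,z:px2w(p,[[205+u/4,115+v/4]],z)[0].round(4)
for n,u,v,z in [('knob',104,131,.215),('pull',101,428,.076),('bFL',43,403,.016),('bFR',171,408,.016),('bBR',190,95,.016),
 ('lipBL',74,246,.035),('lipBR',155,246,.035),('lipFL',66,374,.035),('lipFR',148,374,.035),
 ('m1',440,230,.04),('m2',440,357,.04),('h1TL',415,178,.027),('h1TR',472,181,.027),('h1BL',408,278,.027),('h1BR',467,284,.027),
 ('h2TL',414,302,.027),('h2TR',472,306,.027),('h2BL',408,406,.027),('h2BR',466,411,.027)]: print(n,f(u,v,z))
brief(); print(cams.camera_params('wrist'))
E
```

```text
knob [ 0.6836 -0.0064  0.215 ]
pull [0.4781 0.0088 0.076 ]
bFL [0.5055 0.0632 0.016 ]
bFR [ 0.4993 -0.0455  0.016 ]
bBR [ 0.7752 -0.0659  0.016 ]
lipBL [0.637  0.0345 0.035 ]
lipBR [ 0.6355 -0.0344  0.035 ]
lipFL [0.5275 0.0414 0.035 ]
lipFR [ 0.5262 -0.0273  0.035 ]
m1 [ 0.6434 -0.2764  0.04  ]
m2 [ 0.5349 -0.2713  0.04  ]
h1TL [ 0.6927 -0.259   0.027 ]
h1TR [ 0.6891 -0.3083  0.027 ]
h1BL [ 0.605  -0.2491  0.027 ]
h1BR [ 0.5988 -0.2992  0.027 ]
h2TL [ 0.5842 -0.2533  0.027 ]
h2TR [ 0.5797 -0.3025  0.027 ]
h2BL [ 0.4958 -0.2445  0.027 ]
h2BR [ 0.4905 -0.2931  0.027 ]
t 0.15 pos [ 0.1507 -0.5285  0.2216] x-ax [0.962 0.274 0.   ] z [-0.     0.002 -1.   ] F [-0.4  0.1  0.5] w 0.0853 j6 -0.1
{'camera_matrix': array([[313.9404446 ,   0.        , 252.54276441],
       [  0.        , 313.9404446 , 195.15873739],
       [  0.        ,   0.        ,   1.        ]]), 'distortion': array([-0.06355973,  0.        ,  0.        ,  0.        ,  0.        ]), 'T': array([[ 0.27419726, -0.916803  , -0.29032416,  0.2242468 ],
       [-0.96166929, -0.26229275, -0.07996684, -0.50705437],
       [-0.00283609,  0.30112251, -0.95358124,  0.37396398],
       [ 0.        ,  0.        ,  0.        ,  1.        ]])}
```

```bash
cat >> h.py <<'E'
def plan(xyz,yaw,n,start=None):
    """rows of tool-axis travel/turn (scaled) from the measured pose to xyz, tool x at yaw (deg)"""
    if start is None:
        s,M=brief(); pos=s['tool_pos']; y0=np.degrees(np.arctan2(M[1,0],M[0,0]))
    else: pos,y0=np.array(start[:3]),start[3]
    dy=(yaw-y0+180)%360-180
    d=(np.array(xyz)-pos)/n
    for i in range(n):
        a=np.radians(y0+dy/n*i)
        t=np.array([d[0]*np.cos(a)+d[1]*np.sin(a), d[0]*np.sin(a)-d[1]*np.cos(a), -d[2]])/.25
        print('travel',t.round(3).tolist(),'turn',round(-dy/n/45,4))
    print('total dist',np.linalg.norm(d*n).round(4),'dyaw',round(dy,2))
E
python3 -c "
from h import *
plan((.57,-.275,.23),174,15)"
```

```text
t 0.15 pos [ 0.1507 -0.5285  0.2216] x-ax [0.962 0.274 0.   ] z [-0.     0.002 -1.   ] F [-0.4  0.1  0.5] w 0.0853 j6 -0.1
travel [0.126, -0.034, -0.002] turn -0.2342
travel [0.13, -0.011, -0.002] turn -0.2342
travel [0.13, 0.013, -0.002] turn -0.2342
travel [0.125, 0.037, -0.002] turn -0.2342
travel [0.117, 0.059, -0.002] turn -0.2342
travel [0.104, 0.079, -0.002] turn -0.2342
travel [0.087, 0.097, -0.002] turn -0.2342
travel [0.068, 0.111, -0.002] turn -0.2342
travel [0.047, 0.122, -0.002] turn -0.2342
travel [0.024, 0.129, -0.002] turn -0.2342
travel [-0.0, 0.131, -0.002] turn -0.2342
travel [-0.024, 0.128, -0.002] turn -0.2342
travel [-0.047, 0.122, -0.002] turn -0.2342
travel [-0.069, 0.111, -0.002] turn -0.2342
travel [-0.088, 0.097, -0.002] turn -0.2342
total dist 0.49 dyaw 158.08
```

Request:
{"op": "apply_moves", "data": {"moves": [{"claw": 0, "travel": [0.126, -0.034, 0], "turn": -0.234}, {"claw": 0, "travel": [0.13, -0.011, 0], "turn": -0.234}, {"claw": 0, "travel": [0.13, 0.013, 0], "turn": -0.234}, {"claw": 0, "travel": [0.125, 0.037, 0], "turn": -0.234}, {"claw": 0, "travel": [0.117, 0.059, 0], "turn": -0.234}]}}

```text
clock: 0.78
tool_pos: [0.2913, -0.4436, 0.2221]
orientation: [0.825, 0.566, 0.0, -0.0]
wrist_force: [0.4, -0.5, 0.1]
grip_width: 0.0855
finger_force: 0.0
```

Request:
{"op": "apply_moves", "data": {"moves": [{"claw": 0, "travel": [0.104, 0.079, 0], "turn": -0.234}, {"claw": 0, "travel": [0.087, 0.097, 0], "turn": -0.234}, {"claw": 0, "travel": [0.068, 0.111, 0], "turn": -0.234}, {"claw": 0, "travel": [0.047, 0.122, 0], "turn": -0.234}, {"claw": 0, "travel": [0.024, 0.129, 0], "turn": -0.234}]}}

```text
clock: 1.4
tool_pos: [0.4309, -0.3591, 0.222]
orientation: [0.488, 0.873, 0.0, -0.0]
wrist_force: [0.3, -0.4, 0.8]
grip_width: 0.0857
finger_force: 0.0
```

Request:
{"op": "apply_moves", "data": {"moves": [{"claw": 0, "travel": [0, 0.131, 0], "turn": -0.234}, {"claw": 0, "travel": [-0.024, 0.128, 0], "turn": -0.234}, {"claw": 0, "travel": [-0.047, 0.122, 0], "turn": -0.234}, {"claw": 0, "travel": [-0.069, 0.111, 0], "turn": -0.234}, {"claw": 0, "travel": [-0.088, 0.097, 0], "turn": -0.234}]}}

```text
clock: 2.02
tool_pos: [0.5708, -0.2747, 0.2219]
orientation: [0.05, 0.999, 0.0, -0.0]
wrist_force: [-0.5, 0.1, -0.1]
grip_width: 0.0856
finger_force: 0.0
```

```bash
cat >> h.py <<'E'
def holders(show=None):
    """holders seen by the wrist camera: top-face rectangle at z (mat) and centre/yaw"""
    s,M=brief(); p=cams.camera_params('wrist'); img=cams.grab_frame('wrist')[:,:,::-1].copy()
    if show: cv2.imwrite(show,img)
    return img,p
E
python3 -c "
from h import *
holders('pics/w1.png')"
```

```text
t 2.02 pos [ 0.5708 -0.2747  0.2219] x-ax [-0.995  0.101  0.001] z [-0.001  0.    -1.   ] F [-0.5  0.1 -0.1] w 0.0856 j6 -2.01
```

View pics/w1.png

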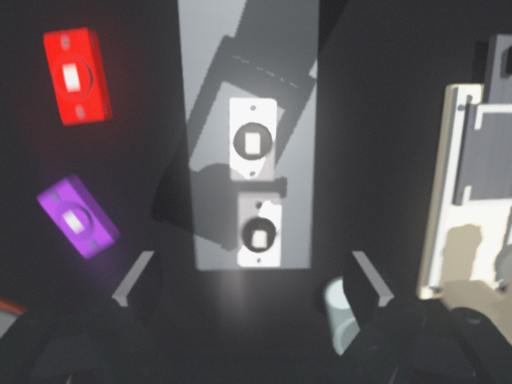

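The wrist view shows h2 (nearer the robot) with corners about (230,98), (277,98), (275,181), (230,180). h1 has corners about (238,193), (282,193), (281,266), (238,266). Red and purple are off the mat.

```bash
python3 - <<'E'
from h import *
p=cams.camera_params('wrist')
for n,c in [('h2',[(230,98),(277,98),(275,181),(230,180)]),('h1',[(238,193),(282,193),(281,266),(238,266)])]:
    w=px2w(p,c,.027); print(n,w[:,:2].round(4).tolist(),'c',w.mean(0).round(4),'sides',[np.linalg.norm(w[i]-w[i-1]).round(4) for i in range(4)])
    e=(w[3]-w[0]+w[2]-w[1]);print('yaw',np.degrees(np.arctan2(e[1],e[0])).round(2))
img=cams.grab_frame('wrist')[:,:,::-1].copy()
R=rectify(img,p,.46,.72,-.36,-.19,.027,2200)
cv2.imwrite('pics/r1.png',R);print(R.shape)
E
```

```text
h2 [[0.4958, -0.2871], [0.5005, -0.2375], [0.5912, -0.2462], [0.5852, -0.2973]] c [ 0.5432 -0.267   0.027 ] sides [np.float64(0.0899), np.float64(0.0499), np.float64(0.0912), np.float64(0.0514)]
yaw -5.99
h1 [[0.6015, -0.2898], [0.6063, -0.2392], [0.7017, -0.2465], [0.6965, -0.3001]] c [ 0.6515 -0.2689  0.027 ] sides [np.float64(0.0956), np.float64(0.0509), np.float64(0.0957), np.float64(0.0538)]
yaw -5.27
(571, 373, 3)
```

View pics/r1.png

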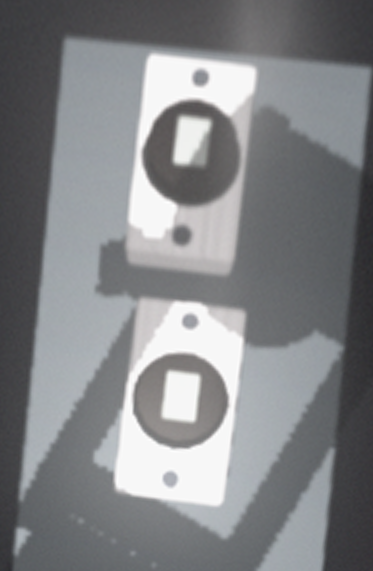

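Request:
{"op": "apply_moves", "data": {"moves": [{"claw": 0, "travel": [0.132, -0.002, 0.1], "turn": 0.016}, {"claw": 0, "travel": [0, 0, 0.2], "turn": 0}, {"claw": 0, "travel": [0, 0, 0.2], "turn": 0}, {"claw": 0, "travel": [0, 0, 0.15], "turn": 0}, {"claw": 0, "travel": [0, 0, 0.06], "turn": 0}]}}

```text
clock: 2.75
tool_pos: [0.5347, -0.2718, 0.0417]
orientation: [0.061, 0.998, 0.001, -0.003]
wrist_force: [-0.2, 0.7, 0.0]
grip_width: 0.0853
finger_force: 0.0
```

```bash
python3 -c "
from h import *
print(r.nose_length)
holders('pics/w2.png')"
```

```text
0.025
t 2.75 pos [ 0.5347 -0.2718  0.0417] x-ax [-0.993  0.121  0.006] z [-0.005  0.003 -1.   ] F [-0.2  0.7  0. ] w 0.0853 j6 -2.01
```

View pics/w2.png

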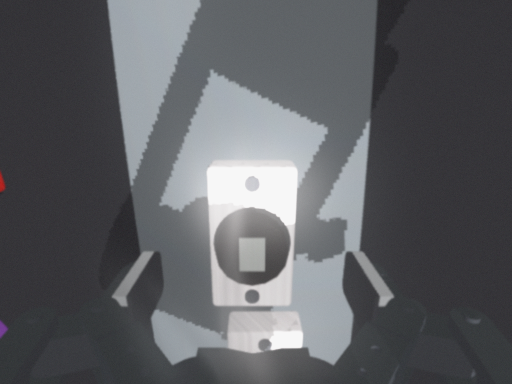

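The view shows holder h2 centred laterally between the fingers, with its holes at (252,184) and (252,296).

```bash
python3 - <<'E'
from h import *
s,M=brief();p=cams.camera_params('wrist')
w=px2w(p,[(252,184),(252,296)],.027);print(w.round(4),w.mean(0).round(4))
E
```

```text
t 2.8 pos [ 0.5348 -0.2716  0.0411] x-ax [-0.993  0.121  0.006] z [-0.006  0.003 -1.   ] F [-0.5 -0.1 -1.4] w 0.0852 j6 -2.01
[[ 0.5034 -0.2674  0.027 ]
 [ 0.5749 -0.2762  0.027 ]] [ 0.5392 -0.2718  0.027 ]
```

Request:
{"op": "apply_moves", "data": {"grip_force": 50, "moves": [{"claw": 0, "travel": [-0.016, 0, 0.04], "turn": 0}, {"claw": 0, "travel": [0, 0, 0], "turn": 0}, {"claw": 1, "travel": [0, 0, 0], "turn": 0}, {"claw": 1, "travel": [0, 0, 0], "turn": 0}, {"claw": 1, "travel": [0, 0, 0], "turn": 0}]}}

```text
clock: 3.42
tool_pos: [0.5414, -0.273, 0.0356]
orientation: [0.06, 0.998, -0.0, 0.0]
wrist_force: [0.3, 0.2, 0.5]
grip_width: 0.0323
finger_force: 0.0
```

Request:
{"op": "apply_moves", "data": {"moves": [{"claw": 1, "travel": [0, 0, 0], "turn": 0}, {"claw": 1, "travel": [0, 0, 0], "turn": 0}, {"claw": 1, "travel": [0, 0, -0.04], "turn": 0}]}}

```text
clock: 3.8
tool_pos: [0.5404, -0.2724, 0.0442]
orientation: [0.06, 0.998, 0.001, -0.001]
wrist_force: [-0.2, 0.2, -0.1]
grip_width: -0.0
finger_force: 0.0
```

```bash
python3 -c "
from h import *
print(status.observe()['finger_force'])
holders('pics/w3.png')"
```

```text
0.0
t 3.8 pos [ 0.5404 -0.2724  0.0442] x-ax [-0.993  0.119  0.002] z [-0.002  0.001 -1.   ] F [-0.2  0.2 -0.1] w -0.0 j6 -2.01
```

View pics/w3.png

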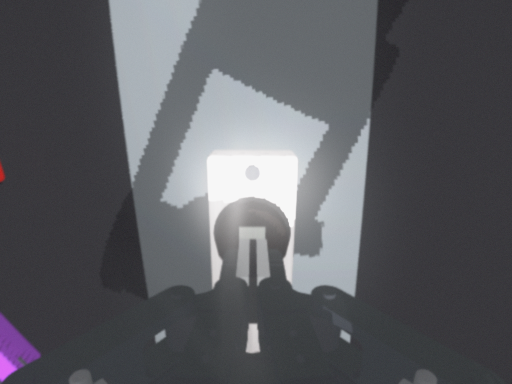

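The fingers have closed over the mount at (252,240), but no force registered. I'll check the geometry by projecting the tip positions.

```bash
python3 - <<'E'
from h import *
s,M=brief();p=cams.camera_params('wrist')
for d in (-.1,-.06,-.03,0,.006,.025,.04): print(d,w2px(p,s['tool_pos']+M[:,2]*d).round(1))
print((p['T'][:3,3]-s['tool_pos']).round(4), (np.linalg.inv(p['T'])[:3,:3]@M).round(3))
c=cv2.imread('pics/w3.png');cv2.imwrite('pics/w3c.png',cv2.resize(c[120:384,130:380],None,fx=2.2,fy=2.2,interpolation=cv2.INTER_CUBIC))
E
```

```text
t 3.85 pos [ 0.5417 -0.2733  0.0468] x-ax [-0.993  0.119 -0.002] z [ 0.002 -0.001 -1.   ] F [-0.  -1.   1.3] w 0.0001 j6 -2.01
-0.1 [[250.1 434.7]]
-0.06 [[250.8 324. ]]
-0.03 [[251.1 278.2]]
0 [[251.3 247.6]]
0.006 [[251.3 242.7]]
0.025 [[251.4 228.9]]
0.04 [[251.5 219.8]]
[-0.0771  0.01    0.1523] [[-0.     1.    -0.001]
 [-0.954 -0.    -0.3  ]
 [-0.3    0.001  0.954]]
```

View pics/w3c.png

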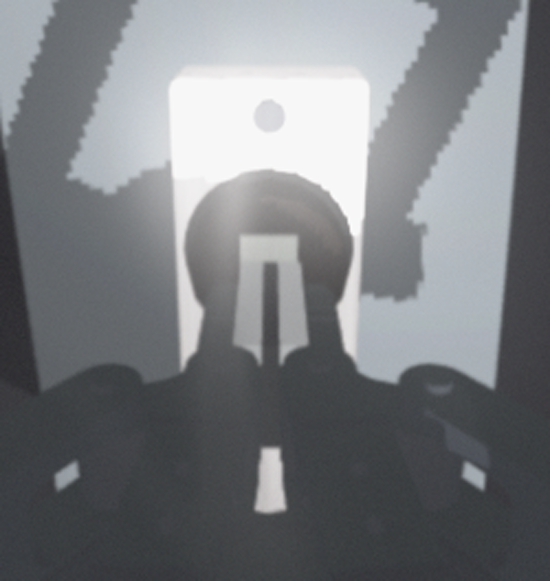

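```bash
python3 - <<'E'
from h import *
s,M=brief();p=cams.camera_params('wrist')
for d in np.arange(-.06,.05,.01): print(d.round(2),[w2px(p,s['tool_pos']+M[:,2]*d+M[:,0]*x)[0,1].round(1) for x in (-.011,0,.011)], 'open y=.043 x=0,.011', [w2px(p,s['tool_pos']+M[:,2]*d+M[:,0]*x+M[:,1]*.043)[0].round(0).tolist() for x in (-.011,.011)])
E
```

```text
t 3.85 pos [ 0.5417 -0.2733  0.0468] x-ax [-0.993  0.119 -0.002] z [ 0.002 -0.001 -1.   ] F [-0.  -1.   1.3] w 0.0001 j6 -2.01
-0.06 [np.float64(348.0), np.float64(324.0), np.float64(298.2)] open y=.043 x=0,.011 [[366.0, 347.0], [374.0, 297.0]]
-0.05 [np.float64(329.3), np.float64(306.4), np.float64(282.1)] open y=.043 x=0,.011 [[358.0, 328.0], [364.0, 281.0]]
-0.04 [np.float64(313.1), np.float64(291.4), np.float64(268.3)] open y=.043 x=0,.011 [[350.0, 312.0], [356.0, 268.0]]
-0.03 [np.float64(298.9), np.float64(278.2), np.float64(256.4)] open y=.043 x=0,.011 [[344.0, 298.0], [349.0, 256.0]]
-0.02 [np.float64(286.5), np.float64(266.8), np.float64(246.0)] open y=.043 x=0,.011 [[339.0, 286.0], [343.0, 246.0]]
-0.01 [np.float64(275.5), np.float64(256.6), np.float64(236.9)] open y=.043 x=0,.011 [[334.0, 275.0], [337.0, 237.0]]
0.0 [np.float64(265.6), np.float64(247.6), np.float64(228.8)] open y=.043 x=0,.011 [[329.0, 265.0], [333.0, 229.0]]
0.01 [np.float64(256.8), np.float64(239.5), np.float64(221.6)] open y=.043 x=0,.011 [[325.0, 257.0], [328.0, 221.0]]
0.02 [np.float64(248.8), np.float64(232.3), np.float64(215.1)] open y=.043 x=0,.011 [[322.0, 249.0], [324.0, 215.0]]
0.03 [np.float64(241.6), np.float64(225.7), np.float64(209.3)] open y=.043 x=0,.011 [[318.0, 241.0], [321.0, 209.0]]
0.04 [np.float64(235.0), np.float64(219.8), np.float64(204.0)] open y=.043 x=0,.011 [[316.0, 235.0], [318.0, 204.0]]
```

The holder was not grasped. By camera geometry and the missing contact, the fingertips sit about 35 mm higher than nose_length suggests. I'll calibrate this by touching a free part of the mat.

Request:
{"op": "apply_moves", "data": {"moves": [{"claw": 1, "travel": [0, 0, -0.12], "turn": 0}, {"claw": 1, "travel": [0.22, 0, 0], "turn": 0}, {"claw": 1, "travel": [0.22, 0, 0], "turn": 0}, {"claw": 1, "travel": [0, 0, 0.16], "turn": 0}, {"claw": 1, "travel": [0, 0, 0], "turn": 0}]}}

```text
clock: 4.47
tool_pos: [0.4297, -0.2583, 0.0331]
orientation: [0.06, 0.998, 0.002, -0.002]
wrist_force: [-0.0, -0.3, -0.9]
grip_width: 0.0003
finger_force: 0.0
```

Request:
{"op": "apply_moves", "data": {"moves": [{"claw": 1, "travel": [0, 0, 0.02], "turn": 0}, {"claw": 1, "travel": [0, 0, 0.02], "turn": 0}, {"claw": 1, "travel": [0, 0, 0], "turn": 0}]}}

```text
clock: 4.85
tool_pos: [0.4325, -0.2599, 0.0252]
orientation: [0.06, 0.998, -0.0, 0.0]
wrist_force: [0.5, 0.3, 0.0]
grip_width: 0.0001
finger_force: 0.0
```

```bash
python3 -c "
from h import *
holders('pics/w4.png')"
```

```text
t 4.85 pos [ 0.4325 -0.2599  0.0252] x-ax [-0.993  0.119 -0.   ] z [ 0. -0. -1.] F [0.5 0.3 0. ] w 0.0001 j6 -2.11
```

View pics/w4.png

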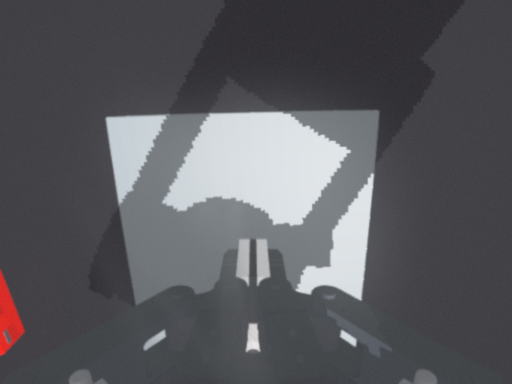

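At TCP z = 0.025 the tips at (252,238) are still clear of the mat with zero force, which confirms the offset. I'll keep descending slowly.

Request:
{"op": "apply_moves", "data": {"moves": [{"claw": 1, "travel": [0, 0, 0.02], "turn": 0}, {"claw": 1, "travel": [0, 0, 0.02], "turn": 0}, {"claw": 1, "travel": [0, 0, 0.02], "turn": 0}, {"claw": 1, "travel": [0, 0, 0], "turn": 0}]}}

```text
clock: 5.4
tool_pos: [0.4315, -0.2594, 0.0092]
orientation: [0.06, 0.998, 0.0, -0.001]
wrist_force: [0.7, 1.0, 0.4]
grip_width: 0.0
finger_force: 0.0
```

Request:
{"op": "apply_moves", "data": {"moves": [{"claw": 1, "travel": [0, 0, 0.01], "turn": 0}, {"claw": 1, "travel": [0, 0, 0.01], "turn": 0}, {"claw": 1, "travel": [0, 0, 0], "turn": 0}]}}

```text
clock: 5.78
tool_pos: [0.4318, -0.2597, 0.0048]
orientation: [0.06, 0.998, 0.0, -0.0]
wrist_force: [0.1, -0.6, 0.5]
grip_width: -0.0001
finger_force: 0.0
```

Request:
{"op": "apply_moves", "data": {"moves": [{"claw": 1, "travel": [0, 0, 0.01], "turn": 0}, {"claw": 1, "travel": [0, 0, 0.01], "turn": 0}, {"claw": 1, "travel": [0, 0, 0], "turn": 0}]}}

```text
clock: 6.15
tool_pos: [0.4318, -0.2596, -0.0003]
orientation: [0.06, 0.998, 0.0, -0.0]
wrist_force: [0.8, -0.0, -0.3]
grip_width: 0.0002
finger_force: 0.0
```

Request:
{"op": "apply_moves", "data": {"moves": [{"claw": 1, "travel": [0, 0, 0.01], "turn": 0}, {"claw": 1, "travel": [0, 0, 0.01], "turn": 0}, {"claw": 1, "travel": [0, 0, 0], "turn": 0}]}}

```text
clock: 6.52
tool_pos: [0.4318, -0.2596, -0.0053]
orientation: [0.06, 0.998, 0.0, -0.0]
wrist_force: [-0.1, -0.4, 0.1]
grip_width: -0.0001
finger_force: 0.0
```

Request:
{"op": "apply_moves", "data": {"moves": [{"claw": 1, "travel": [0, 0, 0.01], "turn": 0}, {"claw": 1, "travel": [0, 0, 0.01], "turn": 0}, {"claw": 1, "travel": [0, 0, 0], "turn": 0}]}}

```text
clock: 6.9
tool_pos: [0.4321, -0.2599, -0.0058]
orientation: [0.06, 0.998, -0.0, -0.0]
wrist_force: [-8.4, 4.9, 22.0]
grip_width: -0.0001
finger_force: 11.2
```

Request:
{"op": "apply_moves", "data": {"moves": [{"claw": 1, "travel": [0, 0, 0.01], "turn": 0}, {"claw": 1, "travel": [0, 0, 0.01], "turn": 0}, {"claw": 1, "travel": [0, 0, 0], "turn": 0}]}}

```text
clock: 7.28
tool_pos: [0.4322, -0.26, -0.006]
orientation: [0.059, 0.998, -0.0, -0.0]
wrist_force: [-17.7, 12.6, 49.3]
grip_width: -0.0001
finger_force: 24.4
```

Contact came at TCP z ≈ −0.0055 with the mat top at 0.003. So with the fingers shut, the tip is 8.5 mm behind the TCP. I'll rise and go back to h2.

Request:
{"op": "apply_moves", "data": {"moves": [{"claw": 1, "travel": [0, 0, -0.2], "turn": 0}, {"claw": 0, "travel": [0, 0, -0.2], "turn": 0}, {"claw": 0, "travel": [-0.2, 0, 0], "turn": 0}, {"claw": 0, "travel": [-0.22, 0, 0], "turn": 0}, {"claw": 0, "travel": [0, 0, 0], "turn": 0}]}}

```text
clock: 7.9
tool_pos: [0.5387, -0.2723, 0.0836]
orientation: [0.059, 0.998, 0.0, -0.0]
wrist_force: [-0.6, -0.3, -0.7]
grip_width: 0.0726
finger_force: 0.0
```

```bash
python3 - <<'E'
from h import *
img,p=holders()
s,M=brief()
# automatic: dark hole spots are small dark blobs on bright top; report bright components and holes near centre
R=rectify(img,p,.46,.62,-.35,-.19,.027,3000)
cv2.imwrite('pics/r2.png',R)
plan((.539,-.272,.02),173.5,1)
E
```

```text
t 7.9 pos [ 0.5387 -0.2723  0.0836] x-ax [-0.993  0.117  0.   ] z [-0.     0.001 -1.   ] F [-0.6 -0.3 -0.7] w 0.0726 j6 -2.02
t 7.95 pos [ 0.5369 -0.272   0.0837] x-ax [-0.993  0.118  0.002] z [-0.002  0.001 -1.   ] F [-0.9 -0.  -0.7] w 0.0787 j6 -2.02
t 7.95 pos [ 0.5369 -0.272   0.0837] x-ax [-0.993  0.118  0.002] z [-0.002  0.001 -1.   ] F [-0.9 -0.  -0.7] w 0.0787 j6 -2.02
travel [-0.009, 0.001, 0.255] turn -0.0061
total dist 0.0637 dyaw 0.28
```

View pics/r2.png

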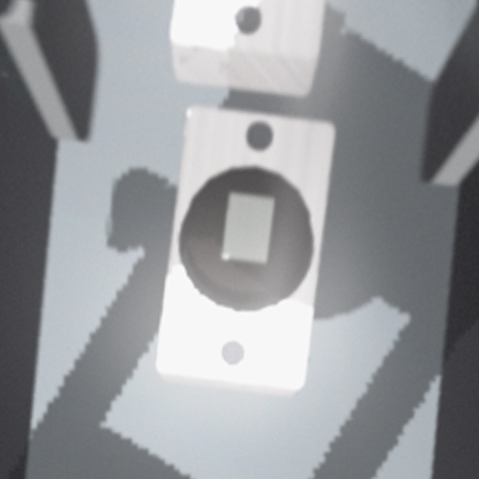

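h2 is still at (0.539, −0.272), yaw −6.7°, with its holes at (260,136) and (232,352). Descending and gripping.

Request:
{"op": "apply_moves", "data": {"moves": [{"claw": 0, "travel": [0, 0, 0.2], "turn": 0}, {"claw": 0, "travel": [0, 0, 0.15], "turn": 0}, {"claw": 0, "travel": [0, 0, 0.004], "turn": 0}, {"claw": 0, "travel": [0, 0, 0], "turn": 0}, {"claw": 1, "travel": [0, 0, 0], "turn": 0}]}}

```text
clock: 8.57
tool_pos: [0.5376, -0.2734, -0.0005]
orientation: [0.06, 0.998, -0.001, 0.002]
wrist_force: [0.6, 0.2, 0.5]
grip_width: 0.0696
finger_force: 0.0
```

Request:
{"op": "apply_moves", "data": {"moves": [{"claw": 1, "travel": [0, 0, 0], "turn": 0}, {"claw": 1, "travel": [0, 0, 0], "turn": 0}, {"claw": 1, "travel": [0, 0, 0], "turn": 0}, {"claw": 1, "travel": [0, 0, 0], "turn": 0}]}}

```text
clock: 9.07
tool_pos: [0.5375, -0.273, -0.0012]
orientation: [0.06, 0.998, -0.001, 0.002]
wrist_force: [-1.1, 1.1, 5.9]
grip_width: 0.049
finger_force: 55.5
```

Request:
{"op": "apply_moves", "data": {"moves": [{"claw": 1, "travel": [0, 0, -0.1], "turn": 0}, {"claw": 1, "travel": [0, 0, -0.22], "turn": 0}, {"claw": 1, "travel": [0, 0, -0.22], "turn": 0}, {"claw": 1, "travel": [0, 0, -0.22], "turn": 0}, {"claw": 1, "travel": [0, 0, -0.22], "turn": 0}]}}

```text
clock: 9.7
tool_pos: [0.5357, -0.2719, 0.2424]
orientation: [0.06, 0.998, 0.0, -0.001]
wrist_force: [-0.1, -0.6, -2.1]
grip_width: 0.0488
finger_force: 54.6
```

```bash
python3 - <<'E'
from h import *
print(status.observe()['finger_force'])
plan((.64,0,.28),175.8,5)
E
```

```text
54.575361013412476
t 9.7 pos [ 0.5357 -0.2719  0.2424] x-ax [-0.993  0.119  0.001] z [-0.001  0.001 -1.   ] F [-0.1 -0.6 -2.1] w 0.0488 j6 -2.02
travel [-0.057, 0.226, -0.03] turn -0.0118
travel [-0.059, 0.225, -0.03] turn -0.0118
travel [-0.061, 0.225, -0.03] turn -0.0118
travel [-0.063, 0.224, -0.03] turn -0.0118
travel [-0.065, 0.224, -0.03] turn -0.0118
total dist 0.2937 dyaw 2.65
```

Request:
{"op": "apply_moves", "data": {"moves": [{"claw": 1, "travel": [-0.057, 0.226, -0.03], "turn": -0.012}, {"claw": 1, "travel": [-0.059, 0.225, -0.03], "turn": -0.012}, {"claw": 1, "travel": [-0.061, 0.225, -0.03], "turn": -0.012}, {"claw": 1, "travel": [-0.063, 0.224, -0.03], "turn": -0.012}, {"claw": 1, "travel": [-0.065, 0.224, -0.03], "turn": -0.012}]}}

```text
clock: 10.32
tool_pos: [0.6405, 0.0014, 0.2783]
orientation: [0.036, 0.999, -0.0, -0.001]
wrist_force: [1.1, -0.2, -3.3]
grip_width: 0.0489
finger_force: 54.5
```

```bash
python3 - <<'E'
from h import *
img,p=holders('pics/w5.png')
R=rectify(img,p,.44,.68,-.08,.09,.035,2400)
cv2.imwrite('pics/r3.png',R);print(R.shape)
E
```

```text
t 10.32 pos [0.6405 0.0014 0.2783] x-ax [-0.997  0.072  0.001] z [-0.002 -0.    -1.   ] F [ 1.1 -0.2 -3.3] w 0.0489 j6 -1.58
(576, 407, 3)
```

View pics/r3.png

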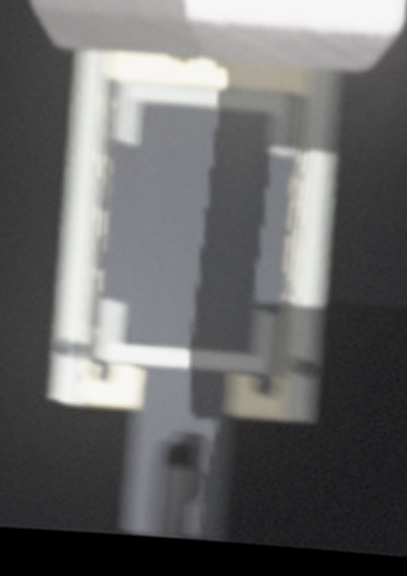

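The rectified view at z = 0.035 shows the lips' outer corners at about (118,83), (100,362), (272,374), (293,95). That puts the nest near (0.585, 0.008) with yaw −3.9°. I'll take a settled frame to confirm.

```bash
python3 - <<'E'
from h import *
img,p=holders('pics/w6.png')
R=rectify(img,p,.44,.68,-.08,.09,.035,2400); o=cv2.imread('pics/r3.png')
g=lambda a:cv2.cvtColor(a,cv2.COLOR_BGR2GRAY).astype(np.float32)[90:500]
print(cv2.phaseCorrelate(g(o),g(R),cv2.createHanningWindow((407,410),cv2.CV_32F)))
cv2.imwrite('pics/r4.png',R)
t=cams.grab_frame('top')[:,:,::-1].copy();pt=cams.camera_params('top')
# edge profiles along the press axes: model fit of lip outline at several offsets in the wrist picture
def score(R,x,y,yaw):
    G=cv2.GaussianBlur(g0,(0,0),1)
    a=np.radians(yaw);s=0
    def samp(px,py):
        X=x+px*np.cos(a)-py*np.sin(a);Y=y+px*np.sin(a)+py*np.cos(a)
        return cv2.remap(G,((.09-Y)*2400).astype(np.float32),((.68-X)*2400).astype(np.float32),cv2.INTER_LINEAR)
    q=np.linspace(-.025,.025,40)
    for sx in(-1,1):   # end lips: lip top vs floor
        s+=np.mean(samp(sx*np.full_like(q,.0545),q)-samp(sx*np.full_like(q,.048),q))
    q=np.linspace(.036,.049,14)
    for sx in(-1,1):
        for sy in(-1,1): s+=.5*np.mean(samp(sx*q,sy*np.full_like(q,.0325))-samp(sx*q,sy*np.full_like(q,.026)))
    return s
for nm,RR in(('old',o),('new',R)):
    g0=cv2.cvtColor(RR,cv2.COLOR_BGR2GRAY).astype(np.float32)
    best=max(((score(RR,x,y,yw),x,y,yw) for x in np.arange(.575,.595,.0005) for y in np.arange(-.002,.016,.0005) for yw in(-5,-4.5,-4,-3.5,-3)))
    print(nm,np.round(best,4))
E
```

```text
t 10.38 pos [0.6426 0.01   0.2788] x-ax [-0.998  0.062 -0.001] z [ 0.002  0.008 -1.   ] F [ 1.5  5.  -1.7] w 0.0489 j6 -1.58
((11.246192152988272, 3.752210296058962), 0.1842155471260165)
old [ 2.556474e+02  5.850000e-01  7.500000e-03 -4.500000e+00]
new [ 3.18481e+02  5.83500e-01  5.50000e-03 -4.50000e+00]
```

The arm was still swinging, so I'll let it settle and measure again.

Request:
{"op": "apply_moves", "data": {"moves": [{"claw": 1, "travel": [0, 0, 0], "turn": 0}, {"claw": 1, "travel": [0, 0, 0], "turn": 0}, {"claw": 1, "travel": [0, 0, 0], "turn": 0}, {"claw": 1, "travel": [0, 0, 0], "turn": 0}]}}

```text
clock: 10.98
tool_pos: [0.6402, -0.0012, 0.2791]
orientation: [0.037, 0.999, -0.0, 0.0]
wrist_force: [0.3, -0.7, -2.9]
grip_width: 0.0488
finger_force: 54.6
```

```bash
cat > fit.py <<'E'
from h import *
def nestfit(img,p,x0=.585,y0=.006):
    S=2400
    R=rectify(img,p,.44,.72,-.08,.09,.035,S)
    G=cv2.GaussianBlur(cv2.cvtColor(R,cv2.COLOR_BGR2GRAY).astype(np.float32),(0,0),1)
    def sc(x,y,yaw):
        a=np.radians(yaw);s=0
        def samp(px,py):
            X=x+px*np.cos(a)-py*np.sin(a);Y=y+px*np.sin(a)+py*np.cos(a)
            return cv2.remap(G,((.09-Y)*S).astype(np.float32),((.72-X)*S).astype(np.float32),cv2.INTER_LINEAR)
        q=np.linspace(-.025,.025,40)
        for sx in(-1,1): s+=np.mean(samp(sx*np.full_like(q,.0545),q)-.5*samp(sx*np.full_like(q,.048),q)-.5*samp(sx*np.full_like(q,.0615),q))
        q=np.linspace(.036,.049,14)
        for sx in(-1,1):
            for sy in(-1,1): s+=.5*np.mean(samp(sx*q,sy*np.full_like(q,.0325))-samp(sx*q,sy*np.full_like(q,.026)))
        return s
    return np.round(max((sc(x,y,w),x,y,w) for x in np.arange(x0-.012,x0+.012,.0005) for y in np.arange(y0-.01,y0+.01,.0005) for w in(-5,-4.5,-4,-3.5,-3)),4)
if __name__=='__main__':
    img,p=holders('pics/w7.png');print(nestfit(img,p))
    img,p=holders('pics/w7.png');print(nestfit(img,p))
    cv2.imwrite('pics/r5.png',rectify(img,p,.44,.68,-.08,.09,.035,2400))
E
python3 fit.py
```

```text
t 10.97 pos [ 0.6402 -0.0012  0.2791] x-ax [-0.997  0.074 -0.   ] z [-0. -0. -1.] F [ 0.3 -0.7 -2.9] w 0.0488 j6 -1.59
[ 2.679468e+02  5.830000e-01  5.500000e-03 -5.000000e+00]
t 11.03 pos [ 0.6402 -0.001   0.2791] x-ax [-0.997  0.073 -0.   ] z [ 0. -0. -1.] F [-0.2 -0.7 -2.2] w 0.0487 j6 -1.59
[ 2.671891e+02  5.830000e-01  5.500000e-03 -5.000000e+00]
```

View pics/r5.png

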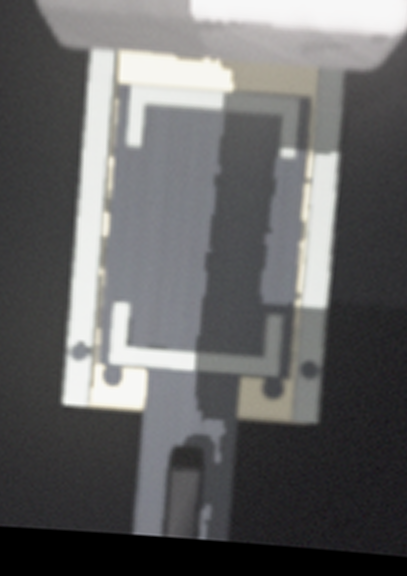

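Settled fit: the nest is at (0.583, 0.005) with yaw about −3.7°; the lip corners are (129,87), (298,98), (282,376), (109,366).

Request:
{"op": "apply_moves", "data": {"moves": [{"claw": 1, "travel": [0.232, 0.006, 0], "turn": -0.009}, {"claw": 1, "travel": [0, 0, 0.24], "turn": 0}, {"claw": 1, "travel": [0, 0, 0.24], "turn": 0}, {"claw": 1, "travel": [0, 0, 0.24], "turn": 0}, {"claw": 1, "travel": [0, 0, 0.18], "turn": 0}]}}

```text
clock: 11.7
tool_pos: [0.5811, 0.0054, 0.0511]
orientation: [0.033, 0.999, 0.0, -0.001]
wrist_force: [0.5, -1.0, -2.8]
grip_width: 0.0489
finger_force: 54.5
```

Request:
{"op": "apply_moves", "data": {"moves": [{"claw": 1, "travel": [0, 0, 0], "turn": 0}, {"claw": 1, "travel": [0, 0, 0], "turn": 0}, {"claw": 1, "travel": [0, 0, 0], "turn": 0}]}}

```text
clock: 12.08
tool_pos: [0.5852, 0.0051, 0.0578]
orientation: [0.033, 0.999, -0.0, 0.003]
wrist_force: [0.9, 0.8, -1.7]
grip_width: 0.0488
finger_force: 54.6
```

```bash
python3 - <<'E'
from h import *
img,p=holders('pics/w8.png')
plan((.5825,.0045,.026),176.2,1)
E
```

```text
t 12.07 pos [0.5852 0.0051 0.0578] x-ax [-0.998  0.065 -0.007] z [ 0.007 -0.001 -1.   ] F [ 0.9  0.8 -1.7] w 0.0488 j6 -1.59
t 12.12 pos [0.5849 0.0051 0.0574] x-ax [-0.998  0.065 -0.006] z [ 0.006 -0.001 -1.   ] F [-0.1  0.1 -2.2] w 0.0487 j6 -1.59
travel [0.009, -0.003, 0.126] turn 0.0011
total dist 0.0315 dyaw -0.05
```

View pics/w8.png

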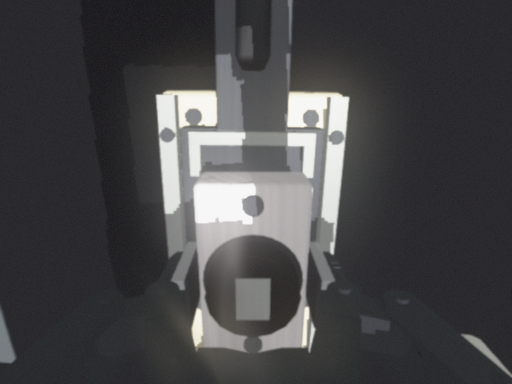

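The holder at (253,265) is laterally centred over the nest lips (189–316). Lowering it in.

Request:
{"op": "apply_moves", "data": {"moves": [{"claw": 1, "travel": [0.006, -0.002, 0.06], "turn": 0}, {"claw": 1, "travel": [0, 0, 0.03], "turn": 0}, {"claw": 1, "travel": [0, 0, 0.016], "turn": 0}, {"claw": 1, "travel": [0, 0, 0], "turn": 0}, {"claw": 1, "travel": [0, 0, 0], "turn": 0}]}}

```text
clock: 12.75
tool_pos: [0.5813, 0.0049, 0.0277]
orientation: [0.033, 0.999, -0.0, 0.0]
wrist_force: [1.3, -0.2, -2.3]
grip_width: 0.0489
finger_force: 54.6
```

Request:
{"op": "apply_moves", "data": {"moves": [{"claw": 1, "travel": [0, 0, 0.008], "turn": 0}, {"claw": 1, "travel": [0, 0, 0.004], "turn": 0}, {"claw": 1, "travel": [0, 0, 0], "turn": 0}]}}

```text
clock: 13.12
tool_pos: [0.5817, 0.0049, 0.0258]
orientation: [0.033, 0.999, -0.0, 0.001]
wrist_force: [-2.0, 0.8, 3.8]
grip_width: 0.0488
finger_force: 55.3
```

Request:
{"op": "apply_moves", "data": {"moves": [{"claw": 0, "travel": [0, 0, -0.004], "turn": 0}, {"claw": 0, "travel": [0, 0, 0], "turn": 0}, {"claw": 0, "travel": [0, 0, 0], "turn": 0}, {"claw": 0, "travel": [0, 0, -0.2], "turn": 0}, {"claw": 0, "travel": [0, 0, -0.2], "turn": 0}]}}

```text
clock: 13.75
tool_pos: [0.5804, 0.0049, 0.1255]
orientation: [0.033, 0.999, 0.0, -0.001]
wrist_force: [1.6, 0.0, 0.6]
grip_width: 0.0855
finger_force: 0.0
```

Request:
{"op": "apply_moves", "data": {"moves": [{"claw": 0, "travel": [0.2, 0, 0], "turn": 0}, {"claw": 0, "travel": [0.215, 0, 0], "turn": 0}, {"claw": 0, "travel": [0, 0, 0.15], "turn": 0}, {"claw": 0, "travel": [0, 0, 0], "turn": 0}, {"claw": 0, "travel": [0, 0, 0], "turn": 0}]}}

```text
clock: 14.38
tool_pos: [0.4783, 0.0116, 0.0887]
orientation: [0.033, 0.999, -0.0, 0.0]
wrist_force: [0.8, 0.2, -0.1]
grip_width: 0.0859
finger_force: 0.0
```

```bash
python3 - <<'E'
from h import *
img,p=holders('pics/w9.png')
R=rectify(img,p,.40,.56,-.07,.09,.076,3000)
cv2.imwrite('pics/r9.png',R)
# dark pull block: print dark mask bbox in rectified picture
g=cv2.cvtColor(R,cv2.COLOR_BGR2GRAY);print([ (u,int(g[v,u])) for v in(240,) for u in range(150,330,6)]);print([int(g[v,235]) for v in range(0,480,12)])
E
```

```text
t 14.38 pos [0.4783 0.0116 0.0887] x-ax [-0.998  0.065 -0.001] z [ 0.001 -0.    -1.   ] F [ 0.8  0.2 -0.1] w 0.0859 j6 -1.6
[(150, 236), (156, 238), (162, 245), (168, 247), (174, 247), (180, 243), (186, 181), (192, 139), (198, 136), (204, 135), (210, 125), (216, 97), (222, 96), (228, 95), (234, 94), (240, 93), (246, 96), (252, 116), (258, 136), (264, 141), (270, 138), (276, 135), (282, 230), (288, 230), (294, 230), (300, 229), (306, 230), (312, 230), (318, 230), (324, 231)]
[187, 189, 190, 190, 223, 247, 245, 192, 220, 245, 240, 238, 237, 187, 221, 184, 144, 108, 104, 98, 93, 89, 86, 81, 74, 73, 69, 85, 114, 111, 59, 57, 55, 53, 56, 53, 52, 51, 53, 52]
```

Request:
{"op": "apply_moves", "data": {"moves": [{"claw": 0, "travel": [0, 0.004, 0.15], "turn": 0}, {"claw": 0, "travel": [0, 0, 0.06], "turn": 0}, {"claw": 1, "travel": [0, 0, 0], "turn": 0}, {"claw": 1, "travel": [0, 0, 0], "turn": 0}, {"claw": 1, "travel": [0, 0, 0], "turn": 0}]}}

```text
clock: 15.05
tool_pos: [0.4787, 0.0126, 0.0369]
orientation: [0.033, 0.999, -0.0, 0.001]
wrist_force: [0.1, 0.6, 0.2]
grip_width: 0.0323
finger_force: 0.0
```

Request:
{"op": "apply_moves", "data": {"moves": [{"claw": 1, "travel": [0, 0, 0], "turn": 0}, {"claw": 1, "travel": [0, 0, 0], "turn": 0}, {"claw": 1, "travel": [0, 0, 0], "turn": 0}]}}

```text
clock: 15.42
tool_pos: [0.4783, 0.0122, 0.0366]
orientation: [0.033, 0.999, -0.0, 0.001]
wrist_force: [-1.2, -1.4, 4.2]
grip_width: 0.0134
finger_force: 50.6
```

Request:
{"op": "apply_moves", "data": {"moves": [{"claw": 1, "travel": [-0.06, 0, 0], "turn": 0}, {"claw": 1, "travel": [-0.12, 0, 0], "turn": 0}, {"claw": 1, "travel": [-0.12, 0, 0], "turn": 0}, {"claw": 1, "travel": [-0.1, 0, 0], "turn": 0}, {"claw": 1, "travel": [-0.03, 0, 0], "turn": 0}]}}

```text
clock: 16.05
tool_pos: [0.5825, 0.0041, 0.0365]
orientation: [0.033, 0.999, -0.001, -0.004]
wrist_force: [-23.8, -3.3, 20.0]
grip_width: 0.0132
finger_force: 52.7
```

Request:
{"op": "apply_moves", "data": {"moves": [{"claw": 1, "travel": [-0.016, 0, 0], "turn": 0}, {"claw": 1, "travel": [-0.008, 0, 0], "turn": 0}, {"claw": 1, "travel": [0, 0, 0], "turn": 0}, {"claw": 1, "travel": [0, 0, 0], "turn": 0}]}}

```text
clock: 16.55
tool_pos: [0.5825, 0.0041, 0.0364]
orientation: [0.033, 0.999, -0.001, -0.01]
wrist_force: [-26.2, -5.0, 21.6]
grip_width: 0.013
finger_force: 53.2
```

The stop was reached: force 26 N after 104.5 mm of travel. The base edge measurements suggest the table started about 6 mm in, so this fits. Releasing and rising.

Request:
{"op": "apply_moves", "data": {"moves": [{"claw": 0, "travel": [0.012, 0, 0], "turn": 0}, {"claw": 0, "travel": [0, 0, 0], "turn": 0}, {"claw": 0, "travel": [0, 0, 0], "turn": 0}, {"claw": 0, "travel": [0, 0, -0.15], "turn": 0}, {"claw": 1, "travel": [0, 0, -0.22], "turn": 0}]}}

```text
clock: 17.18
tool_pos: [0.5865, 0.0058, 0.126]
orientation: [0.033, 0.999, 0.0, -0.003]
wrist_force: [0.6, -0.1, 0.5]
grip_width: 0.0695
finger_force: 0.0
```

Request:
{"op": "apply_moves", "data": {"moves": [{"claw": 1, "travel": [0, 0, -0.25], "turn": 0}, {"claw": 1, "travel": [0, 0, -0.24], "turn": 0}, {"claw": 1, "travel": [0, 0, 0], "turn": 0}, {"claw": 1, "travel": [0, 0, 0], "turn": 0}]}}

```text
clock: 17.68
tool_pos: [0.588, 0.0056, 0.2499]
orientation: [0.033, 0.999, 0.0, -0.0]
wrist_force: [-0.1, -0.4, -1.0]
grip_width: -0.0001
finger_force: 0.0
```

```bash
python3 - <<'E'
from h import *
img,p=holders('pics/w10.png')
t=cams.grab_frame('top')[:,:,::-1].copy();cv2.imwrite('pics/t10.png',t)
# knob: ellipse fit in start top picture vs. wrist
t0=cv2.imread('pics/top0.png');pt=cams.camera_params('top')
g=cv2.cvtColor(t0,cv2.COLOR_BGR2GRAY)
for n in [(.6870,-.002,.215),(.6836,-.0064,.215)]: print(w2px(pt,n).round(1), w2px(p,n).round(1))
c=cv2.HoughCircles(cv2.resize(g[130:165,213:250],None,fx=8,fy=8,interpolation=cv2.INTER_CUBIC),cv2.HOUGH_GRADIENT,1,100,param1=100,param2=15,minRadius=50,maxRadius=85);print(c)
if c is not None: print(px2w(pt,[[213-.5+c[0,0,0]/8,130-.5+c[0,0,1]/8]],.215))
plan((.687,-.003,.25),176.2,2)
E
```

```text
t 17.68 pos [0.588  0.0056 0.2499] x-ax [-0.998  0.065  0.   ] z [-0.  0. -1.] F [-0.1 -0.4 -1. ] w -0.0001 j6 -1.59
[[229.5 146.7]] [[250.  345.3]]
[[231.  147.8]] [[243.8 342. ]]
[[[141.5 145.5  74.5]]]
[[ 0.68386413 -0.00397421  0.215     ]]
t 17.77 pos [0.5871 0.0056 0.2478] x-ax [-0.998  0.065  0.005] z [-0.005  0.    -1.   ] F [ 0.9  0.5 -0.6] w -0.0002 j6 -1.59
travel [-0.2, -0.004, -0.004] turn 0.0007
travel [-0.2, -0.004, -0.004] turn 0.0007
total dist 0.1003 dyaw -0.06
```

Request:
{"op": "apply_moves", "data": {"moves": [{"claw": 1, "travel": [-0.195, -0.004, 0], "turn": 0}, {"claw": 1, "travel": [-0.198, -0.004, 0], "turn": 0}, {"claw": 1, "travel": [0, 0, 0.12], "turn": 0}, {"claw": 1, "travel": [0, 0, 0], "turn": 0}, {"claw": 1, "travel": [0, 0, 0], "turn": 0}]}}

```text
clock: 18.4
tool_pos: [0.6852, -0.0029, 0.2202]
orientation: [0.033, 0.999, 0.0, -0.001]
wrist_force: [0.3, -0.2, 0.5]
grip_width: -0.0001
finger_force: 0.0
```

Request:
{"op": "apply_moves", "data": {"moves": [{"claw": 1, "travel": [0, 0, 0.04], "turn": 0}, {"claw": 1, "travel": [0, 0, 0.03], "turn": 0}, {"claw": 1, "travel": [0, 0, 0.03], "turn": 0}, {"claw": 1, "travel": [0, 0, 0.03], "turn": 0}, {"claw": 1, "travel": [0, 0, 0.02], "turn": 0}]}}

```text
clock: 19.02
tool_pos: [0.6858, -0.0029, 0.1854]
orientation: [0.033, 0.999, -0.0, 0.001]
wrist_force: [-4.0, 0.6, 10.5]
grip_width: 0.0002
finger_force: 5.5
```

Request:
{"op": "apply_moves", "data": {"moves": [{"claw": 1, "travel": [0, 0, 0.01], "turn": 0}, {"claw": 1, "travel": [0, 0, 0], "turn": 0}, {"claw": 1, "travel": [0, 0, 0], "turn": 0}]}}

```text
clock: 19.4
tool_pos: [0.6858, -0.0029, 0.1832]
orientation: [0.033, 0.999, -0.0, 0.001]
wrist_force: [-3.1, 0.1, 9.9]
grip_width: 0.0001
finger_force: 4.5
```

Request:
{"op": "apply_moves", "data": {"moves": [{"claw": 1, "travel": [0, 0, 0.01], "turn": 0}, {"claw": 1, "travel": [0, 0, 0.01], "turn": 0}, {"claw": 1, "travel": [0, 0, 0], "turn": 0}, {"claw": 1, "travel": [0, 0, 0], "turn": 0}]}}

```text
clock: 19.9
tool_pos: [0.6859, -0.0029, 0.1803]
orientation: [0.033, 0.999, -0.0, 0.002]
wrist_force: [-4.5, 0.4, 13.6]
grip_width: 0.0001
finger_force: 6.9
```

Request:
{"op": "apply_moves", "data": {"moves": [{"claw": 1, "travel": [0, 0, 0.006], "turn": 0}, {"claw": 1, "travel": [0, 0, 0], "turn": 0}, {"claw": 1, "travel": [0, 0, 0], "turn": 0}]}}

```text
clock: 20.27
tool_pos: [0.6859, -0.0029, 0.1802]
orientation: [0.033, 0.999, -0.0, 0.003]
wrist_force: [-7.0, 0.9, 17.1]
grip_width: 0.0006
finger_force: 8.6
```

The stop was reached: z = 0.1802 with the force rising and no further motion. Back up, then to the pull.

Request:
{"op": "apply_moves", "data": {"moves": [{"claw": 1, "travel": [0, 0, -0.16], "turn": 0}, {"claw": 1, "travel": [0, 0, -0.14], "turn": 0}, {"claw": 0, "travel": [0.2, 0, 0], "turn": 0}, {"claw": 0, "travel": [0.21, 0, 0], "turn": 0}, {"claw": 0, "travel": [0, 0, 0], "turn": 0}]}}

```text
clock: 20.9
tool_pos: [0.5797, 0.0043, 0.2473]
orientation: [0.033, 0.999, 0.0, -0.002]
wrist_force: [0.2, -0.1, 0.0]
grip_width: 0.0546
finger_force: 0.0
```

Request:
{"op": "apply_moves", "data": {"moves": [{"claw": 0, "travel": [0, 0, 0.24], "turn": 0}, {"claw": 0, "travel": [0, 0, 0.24], "turn": 0}, {"claw": 0, "travel": [0, 0, 0.12], "turn": 0}, {"claw": 0, "travel": [0, 0, 0], "turn": 0}, {"claw": 0, "travel": [0, 0, 0], "turn": 0}]}}

```text
clock: 21.52
tool_pos: [0.5852, 0.0036, 0.1007]
orientation: [0.033, 0.999, -0.0, 0.002]
wrist_force: [0.8, -0.1, 0.3]
grip_width: 0.0854
finger_force: 0.0
```

```bash
python3 - <<'E'
from h import *
plan((.5825,.0045,.036),176.2,2)
E
```

```text
t 21.52 pos [0.5852 0.0036 0.1007] x-ax [-0.998  0.065 -0.003] z [ 0.003 -0.    -1.   ] F [ 0.8 -0.1  0.3] w 0.0854 j6 -1.6
travel [0.006, 0.001, 0.129] turn 0.0005
travel [0.006, 0.001, 0.129] turn 0.0005
total dist 0.0647 dyaw -0.05
```

Descend, grip, and pull out to the front stop (110 mm along press −x).

Request:
{"op": "apply_moves", "data": {"moves": [{"claw": 0, "travel": [0.006, 0.001, 0.13], "turn": 0}, {"claw": 0, "travel": [0, 0.001, 0.128], "turn": 0}, {"claw": 1, "travel": [0, 0, 0], "turn": 0}, {"claw": 1, "travel": [0, 0, 0], "turn": 0}, {"claw": 1, "travel": [0, 0, 0], "turn": 0}]}}

```text
clock: 22.15
tool_pos: [0.584, 0.0042, 0.0373]
orientation: [0.033, 0.999, -0.0, 0.002]
wrist_force: [-1.0, 0.5, -0.2]
grip_width: 0.0324
finger_force: 0.0
```

Request:
{"op": "apply_moves", "data": {"moves": [{"claw": 1, "travel": [0, 0, 0], "turn": 0}, {"claw": 1, "travel": [0, 0, 0], "turn": 0}, {"claw": 1, "travel": [0.05, 0, 0], "turn": 0}, {"claw": 1, "travel": [0.12, 0, 0], "turn": 0}, {"claw": 1, "travel": [0.12, 0, 0], "turn": 0}]}}

```text
clock: 22.78
tool_pos: [0.5109, 0.0097, 0.0364]
orientation: [0.033, 0.999, 0.001, 0.003]
wrist_force: [3.0, 2.1, 8.3]
grip_width: 0.0135
finger_force: 51.6
```

Request:
{"op": "apply_moves", "data": {"moves": [{"claw": 1, "travel": [0.1, 0, 0], "turn": 0}, {"claw": 1, "travel": [0.03, 0, 0], "turn": 0}, {"claw": 1, "travel": [0.02, 0, 0], "turn": 0}, {"claw": 1, "travel": [0.012, 0, 0], "turn": 0}, {"claw": 1, "travel": [0, 0, 0], "turn": 0}]}}

```text
clock: 23.4
tool_pos: [0.4737, 0.0126, 0.0364]
orientation: [0.033, 0.999, 0.001, 0.006]
wrist_force: [11.2, 3.8, -1.5]
grip_width: 0.0132
finger_force: 50.2
```

Pulled fully out: 110 mm of travel and an 11 N stop. The nest is now at about (0.577, 0.0053). Release and go to the holder.

Request:
{"op": "apply_moves", "data": {"moves": [{"claw": 0, "travel": [-0.008, 0, 0], "turn": 0}, {"claw": 0, "travel": [0, 0, 0], "turn": 0}, {"claw": 0, "travel": [0, 0, 0], "turn": 0}, {"claw": 0, "travel": [0, 0, -0.15], "turn": 0}, {"claw": 0, "travel": [0, 0, -0.15], "turn": 0}]}}

```text
clock: 24.02
tool_pos: [0.4702, 0.0117, 0.1094]
orientation: [0.033, 0.999, 0.0, -0.001]
wrist_force: [1.3, -0.9, 0.1]
grip_width: 0.0854
finger_force: 0.0
```

Request:
{"op": "apply_moves", "data": {"moves": [{"claw": 0, "travel": [-0.2, -0.002, 0], "turn": 0}, {"claw": 0, "travel": [-0.21, -0.002, 0], "turn": 0}, {"claw": 0, "travel": [0, 0, 0], "turn": 0}, {"claw": 0, "travel": [0, 0, 0], "turn": 0}, {"claw": 0, "travel": [0, 0, 0], "turn": 0}]}}

```text
clock: 24.65
tool_pos: [0.5724, 0.004, 0.1096]
orientation: [0.033, 0.999, -0.0, -0.0]
wrist_force: [-0.5, 0.4, -0.5]
grip_width: 0.0854
finger_force: 0.0
```

```bash
cat > top.py <<'E'
from h import *
# holders in a wrist frame: bright top-face comps -> rectangle (z of top face given), robust print
def rects(img,p,z,box,thr=150):
    R=rectify(img,p,*box,z,2000);g=cv2.cvtColor(R,cv2.COLOR_BGR2GRAY)
    out=[]
    for c in cv2.findContours(cv2.morphologyEx((g>thr).astype(np.uint8),cv2.MORPH_CLOSE,np.ones((15,15))),cv2.RETR_EXTERNAL,cv2.CHAIN_APPROX_NONE)[0]:
        (u,v),(a,b),t=cv2.minAreaRect(c)
        if a*b>2000: out.append((round(box[1]-v/2000,4),round(box[3]-u/2000,4),round(a/2000,4),round(b/2000,4),round(t,1)))
    return out
def holes(img,p,z,box,S=3000):
    "dark round dimples (about 6 mm) on the bright top face"
    R=rectify(img,p,*box,z,S);g=cv2.medianBlur(cv2.cvtColor(R,cv2.COLOR_BGR2GRAY),5)
    P=cv2.SimpleBlobDetector_Params();P.filterByArea=True;P.minArea=150;P.maxArea=1500;P.filterByCircularity=True;P.minCircularity=.75;P.filterByColor=True;P.blobColor=0;P.filterByConvexity=False;P.filterByInertia=False;P.minThreshold=20;P.maxThreshold=250;P.thresholdStep=5
    return [(round(box[1]-k.pt[1]/S,4),round(box[3]-k.pt[0]/S,4),round(k.size/S,4)) for k in cv2.SimpleBlobDetector_create(P).detect(g)]
E
python3 - <<'E'
from top import *
img,p=holders('pics/w11.png')
print(holes(img,p,.054,(.50,.65,-.05,.07)))
print(rects(img,p,.054,(.50,.65,-.05,.07)))
E
```

```text
t 24.65 pos [0.5724 0.004  0.1096] x-ax [-0.998  0.065  0.   ] z [-0. -0. -1.] F [-0.5  0.4 -0.5] w 0.0854 j6 -1.6
[(0.6151, 0.0035, 0.0096), (0.5428, 0.0084, 0.0095), (0.522, -0.0343, 0.0061)]
[(0.5778, 0.0039, 0.0985, 0.1523, 4.5)]
```

Request:
{"op": "apply_moves", "data": {"moves": [{"claw": 0, "travel": [-0.021, 0.006, 0.1], "turn": 0}, {"claw": 0, "travel": [0, 0, 0.15], "turn": 0}, {"claw": 0, "travel": [0, 0, 0.075], "turn": 0}, {"claw": 0, "travel": [0, 0, 0.008], "turn": 0}, {"claw": 0, "travel": [0, 0, 0], "turn": 0}]}}

```text
clock: 25.32
tool_pos: [0.5796, 0.005, 0.0276]
orientation: [0.033, 0.999, -0.0, 0.001]
wrist_force: [0.8, 0.1, -0.0]
grip_width: 0.0854
finger_force: 0.0
```

Request:
{"op": "apply_moves", "data": {"moves": [{"claw": 1, "travel": [0, 0, 0], "turn": 0}, {"claw": 1, "travel": [0, 0, 0], "turn": 0}, {"claw": 1, "travel": [0, 0, 0], "turn": 0}, {"claw": 1, "travel": [0, 0, 0], "turn": 0}, {"claw": 1, "travel": [0, 0, 0], "turn": 0}]}}

```text
clock: 25.95
tool_pos: [0.5799, 0.005, 0.0278]
orientation: [0.033, 0.999, -0.0, 0.001]
wrist_force: [0.8, 0.1, 6.0]
grip_width: 0.0486
finger_force: 54.7
```

Request:
{"op": "apply_moves", "data": {"moves": [{"claw": 1, "travel": [0, 0, -0.12], "turn": 0}, {"claw": 1, "travel": [0, 0, -0.22], "turn": 0}, {"claw": 1, "travel": [0, 0, -0.23], "turn": 0}, {"claw": 1, "travel": [0, 0, -0.23], "turn": 0}, {"claw": 1, "travel": [0, 0, -0.08], "turn": 0}]}}

```text
clock: 26.58
tool_pos: [0.5799, 0.0049, 0.2504]
orientation: [0.033, 0.999, -0.0, 0.003]
wrist_force: [0.1, 0.1, -3.0]
grip_width: 0.0488
finger_force: 54.0
```

```bash
python3 - <<'E'
from h import *
pt=cams.camera_params('top')
print('bottle',px2w(pt,[(185,152)],.04).round(3),px2w(pt,[(178,138)],.17).round(3))
plan((.432,.2985,.22),177.2,6)
E
```

```text
bottle [[0.725 0.168 0.04 ]] [[0.733 0.163 0.17 ]]
t 26.57 pos [0.5799 0.0049 0.2504] x-ax [-0.998  0.065 -0.006] z [ 0.006 -0.001 -1.   ] F [ 0.1  0.1 -3. ] w 0.0488 j6 -1.59
travel [0.111, 0.189, 0.02] turn -0.0035
travel [0.111, 0.189, 0.02] turn -0.0035
travel [0.11, 0.189, 0.02] turn -0.0035
travel [0.11, 0.19, 0.02] turn -0.0035
travel [0.109, 0.19, 0.02] turn -0.0035
travel [0.109, 0.19, 0.02] turn -0.0035
total dist 0.3301 dyaw 0.95
```

Request:
{"op": "apply_moves", "data": {"moves": [{"claw": 1, "travel": [0.11, 0.19, 0.02], "turn": -0.004}, {"claw": 1, "travel": [0.11, 0.19, 0.02], "turn": -0.004}, {"claw": 1, "travel": [0.11, 0.19, 0.02], "turn": -0.004}, {"claw": 1, "travel": [0.11, 0.19, 0.02], "turn": -0.004}, {"claw": 1, "travel": [0.11, 0.19, 0.02], "turn": -0.004}]}}

```text
clock: 27.2
tool_pos: [0.454, 0.2514, 0.2195]
orientation: [0.025, 1.0, -0.001, -0.001]
wrist_force: [0.7, 0.8, -2.4]
grip_width: 0.0488
finger_force: 53.9
```

Request:
{"op": "apply_moves", "data": {"moves": [{"claw": 1, "travel": [0.11, 0.19, 0.02], "turn": -0.004}, {"claw": 1, "travel": [0, 0, 0.1], "turn": 0}, {"claw": 1, "travel": [0, 0, 0], "turn": 0}, {"claw": 1, "travel": [0, 0, 0], "turn": 0}, {"claw": 1, "travel": [0, 0, 0], "turn": 0}]}}

```text
clock: 27.82
tool_pos: [0.4314, 0.2987, 0.1922]
orientation: [0.024, 1.0, 0.0, 0.001]
wrist_force: [0.7, -0.4, -2.2]
grip_width: 0.0489
finger_force: 53.8
```

```bash
python3 - <<'E'
from h import *
img,p=holders('pics/w12.png')
R=rectify(img,p,.25,.70,.20,.40,.016,2000);g=cv2.cvtColor(R,cv2.COLOR_BGR2GRAY).astype(int)
# tray wall edges: profile across y at x=.36,.37,.38 and along x at y=.27,.33
for x in(.36,.375):
    row=g[int((.70-x)*2000)];d=np.diff(cv2.GaussianBlur(row.astype(np.float32)[None],(0,0),2)[0]);
    k=np.argsort(-abs(d))[:14];print(x,sorted([(round(.40-i/2000,4),round(float(d[i]),1)) for i in k]))
for y in(.27,.33):
    col=g[:,int((.40-y)*2000)];d=np.diff(cv2.GaussianBlur(col.astype(np.float32)[None],(0,0),2)[0]);
    k=np.argsort(-abs(d))[:12];print(y,sorted([(round(.70-i/2000,4),round(float(d[i]),1)) for i in k]))
E
```

```text
t 27.82 pos [0.4314 0.2987 0.1922] x-ax [-0.999  0.048 -0.002] z [ 0.002  0.001 -1.   ] F [ 0.7 -0.4 -2.2] w 0.0489 j6 -1.03
0.36 [(np.float64(0.2455), -13.5), (np.float64(0.246), -14.0), (np.float64(0.2465), -12.8), (np.float64(0.3635), 15.5), (np.float64(0.364), 16.5), (np.float64(0.3645), 15.3), (np.float64(0.368), -16.1), (np.float64(0.3685), -16.8), (np.float64(0.369), -14.3), (np.float64(0.3715), 18.1), (np.float64(0.372), 21.6), (np.float64(0.3725), 22.5), (np.float64(0.373), 20.6), (np.float64(0.3735), 16.7)]
0.375 [(np.float64(0.2545), -14.6), (np.float64(0.255), -15.5), (np.float64(0.2555), -14.1), (np.float64(0.3635), 15.6), (np.float64(0.364), 17.8), (np.float64(0.3645), 17.0), (np.float64(0.3675), -15.8), (np.float64(0.368), -15.5), (np.float64(0.3705), 14.8), (np.float64(0.371), 19.7), (np.float64(0.3715), 22.1), (np.float64(0.372), 21.6), (np.float64(0.3725), 18.5), (np.float64(0.373), 13.9)]
0.27 [(np.float64(0.348), -14.1), (np.float64(0.3485), -19.7), (np.float64(0.349), -23.7), (np.float64(0.3495), -24.4), (np.float64(0.35), -21.5), (np.float64(0.3505), -15.7), (np.float64(0.3555), -9.9), (np.float64(0.4), 12.6), (np.float64(0.4005), 15.1), (np.float64(0.401), 15.5), (np.float64(0.4015), 13.5), (np.float64(0.402), 10.0)]
0.33 [(np.float64(0.3515), -18.2), (np.float64(0.352), -22.5), (np.float64(0.3525), -23.8), (np.float64(0.353), -21.7), (np.float64(0.508), 17.7), (np.float64(0.5085), 19.8), (np.float64(0.509), 19.7), (np.float64(0.5095), 17.5), (np.float64(0.67), 16.6), (np.float64(0.6705), 18.1), (np.float64(0.671), 18.1), (np.float64(0.6715), 16.8)]
```

Tray is confirmed: its left wall is at y = 0.3725, its near wall at x = 0.351. Lowering.

Request:
{"op": "apply_moves", "data": {"moves": [{"claw": 1, "travel": [0, 0.003, 0.24], "turn": 0}, {"claw": 1, "travel": [0, 0, 0.24], "turn": 0}, {"claw": 1, "travel": [0, 0, 0.2], "turn": 0}, {"claw": 1, "travel": [0, 0, 0.05], "turn": 0}, {"claw": 1, "travel": [0, 0, 0], "turn": 0}]}}

```text
clock: 28.5
tool_pos: [0.4313, 0.2999, 0.0094]
orientation: [0.024, 1.0, 0.0, 0.0]
wrist_force: [0.3, 0.4, -1.6]
grip_width: 0.0485
finger_force: 53.8
```

Request:
{"op": "apply_moves", "data": {"moves": [{"claw": 1, "travel": [0, 0, 0.014], "turn": 0}, {"claw": 1, "travel": [0, 0, 0.008], "turn": 0}, {"claw": 1, "travel": [0, 0, 0.006], "turn": 0}, {"claw": 1, "travel": [0, 0, 0], "turn": 0}]}}

```text
clock: 29.0
tool_pos: [0.4306, 0.2999, 0.002]
orientation: [0.023, 1.0, 0.0, 0.0]
wrist_force: [-0.1, 0.7, -3.0]
grip_width: 0.0487
finger_force: 53.9
```

Request:
{"op": "apply_moves", "data": {"moves": [{"claw": 1, "travel": [0, 0, 0.006], "turn": 0}, {"claw": 1, "travel": [0, 0, 0.002], "turn": 0}, {"claw": 0, "travel": [0, 0, 0], "turn": 0}, {"claw": 0, "travel": [0, 0, 0], "turn": 0}, {"claw": 0, "travel": [0, 0, 0], "turn": 0}]}}

```text
clock: 29.62
tool_pos: [0.4306, 0.2999, -0.0003]
orientation: [0.023, 1.0, 0.0, 0.0]
wrist_force: [0.7, -0.7, -0.5]
grip_width: 0.0854
finger_force: 0.0
```

Request:
{"op": "apply_moves", "data": {"moves": [{"claw": 0, "travel": [0, 0, -0.15], "turn": 0}, {"claw": 0, "travel": [0, 0, -0.24], "turn": 0}, {"claw": 0, "travel": [0, 0, -0.24], "turn": 0}, {"claw": 0, "travel": [0, 0, -0.24], "turn": 0}, {"claw": 0, "travel": [0, 0, 0], "turn": 0}]}}

```text
clock: 30.25
tool_pos: [0.4333, 0.3014, 0.2244]
orientation: [0.023, 1.0, 0.003, 0.006]
wrist_force: [-0.3, -0.2, -0.0]
grip_width: 0.0852
finger_force: 0.0
```

```bash
python3 - <<'E'
from top import *
img,p=holders('pics/w13.png')
print('tray holder holes',holes(img,p,.028,(.36,.50,.23,.37)))
t=cams.grab_frame('top')[:,:,::-1].copy();cv2.imwrite('pics/t13.png',t);pt=cams.camera_params('top')
print('mat',rects(t,pt,.027,(.36,.74,-.36,-.19),170))
plan((.60,-.278,.24),174,12)
E
```

```text
t 30.25 pos [0.4333 0.3014 0.2244] x-ax [-0.999  0.047 -0.012] z [ 0.012  0.007 -1.   ] F [-0.3 -0.2 -0. ] w 0.0852 j6 -1.02
tray holder holes [(0.4653, 0.2991, 0.0087), (0.3932, 0.3024, 0.0077)]
mat [(0.6486, -0.2762, 0.0513, 0.0932, 7.0)]
t 30.35 pos [0.4308 0.3    0.2178] x-ax [-0.999  0.047 -0.001] z [ 0.001  0.001 -1.   ] F [-0.1 -0.5 -0.1] w 0.0854 j6 -1.02
travel [-0.065, -0.19, -0.007] turn 0.0062
travel [-0.066, -0.19, -0.007] turn 0.0062
travel [-0.067, -0.189, -0.007] turn 0.0062
travel [-0.068, -0.189, -0.007] turn 0.0062
travel [-0.069, -0.189, -0.007] turn 0.0062
travel [-0.07, -0.188, -0.007] turn 0.0062
travel [-0.071, -0.188, -0.007] turn 0.0062
travel [-0.072, -0.187, -0.007] turn 0.0062
travel [-0.073, -0.187, -0.007] turn 0.0062
travel [-0.074, -0.187, -0.007] turn 0.0062
travel [-0.074, -0.186, -0.007] turn 0.0062
travel [-0.075, -0.186, -0.007] turn 0.0062
total dist 0.6026 dyaw -3.33
```

Request:
{"op": "apply_moves", "data": {"moves": [{"claw": 0, "travel": [-0.08, -0.228, -0.01], "turn": 0.007}, {"claw": 0, "travel": [-0.08, -0.228, -0.01], "turn": 0.007}, {"claw": 0, "travel": [-0.08, -0.228, -0.01], "turn": 0.007}, {"claw": 0, "travel": [-0.08, -0.228, -0.01], "turn": 0.007}, {"claw": 0, "travel": [-0.08, -0.228, -0.01], "turn": 0.007}]}}

```text
clock: 30.98
tool_pos: [0.5131, 0.0078, 0.2269]
orientation: [0.037, 0.999, 0.0, -0.002]
wrist_force: [1.6, 1.0, -0.0]
grip_width: 0.0856
finger_force: 0.0
```

Request:
{"op": "apply_moves", "data": {"moves": [{"claw": 0, "travel": [-0.085, -0.226, 0], "turn": 0.007}, {"claw": 0, "travel": [-0.085, -0.226, 0], "turn": 0.007}, {"claw": 0, "travel": [-0.087, -0.225, 0], "turn": 0.007}, {"claw": 0, "travel": [-0.089, -0.224, 0], "turn": 0.007}, {"claw": 0, "travel": [-0.09, -0.224, 0], "turn": 0.007}]}}

```text
clock: 31.6
tool_pos: [0.5982, -0.2814, 0.2263]
orientation: [0.051, 0.999, 0.001, -0.002]
wrist_force: [1.1, -0.2, -0.6]
grip_width: 0.0853
finger_force: 0.0
```

Request:
{"op": "apply_moves", "data": {"moves": [{"claw": 0, "travel": [0, 0, 0.24], "turn": 0}, {"claw": 0, "travel": [0, 0, 0.24], "turn": 0}, {"claw": 0, "travel": [0, 0, 0], "turn": 0}, {"claw": 0, "travel": [0, 0, 0], "turn": 0}, {"claw": 0, "travel": [0, 0, 0], "turn": 0}]}}

```text
clock: 32.22
tool_pos: [0.601, -0.281, 0.1145]
orientation: [0.051, 0.999, -0.002, 0.004]
wrist_force: [-0.1, 0.3, 0.1]
grip_width: 0.0852
finger_force: 0.0
```

```bash
python3 - <<'E'
from top import *
img,p=holders('pics/w14.png')
h=holes(img,p,.027,(.57,.72,-.35,-.2));print(h)
plan((.6486,-.2762,-.0005),173.3,1)
E
```

```text
t 32.23 pos [ 0.601  -0.281   0.1145] x-ax [-0.995  0.101 -0.007] z [ 0.007 -0.004 -1.   ] F [-0.1  0.3  0.1] w 0.0852 j6 -1.99
[(0.6137, -0.2724, 0.0091), (0.6855, -0.2808, 0.008)]
t 32.27 pos [ 0.6009 -0.2809  0.1144] x-ax [-0.995  0.101 -0.007] z [ 0.007 -0.004 -1.   ] F [-0.2 -0.1  0.7] w 0.0852 j6 -1.99
travel [-0.188, 0.038, 0.46] turn 0.0202
total dist 0.1245 dyaw -0.91
```

Request:
{"op": "apply_moves", "data": {"moves": [{"claw": 0, "travel": [-0.19, 0.037, 0], "turn": 0.02}, {"claw": 0, "travel": [0, 0, 0.2], "turn": 0}, {"claw": 0, "travel": [0, 0, 0.2], "turn": 0}, {"claw": 0, "travel": [0, 0, 0.05], "turn": 0}, {"claw": 0, "travel": [0, 0, 0], "turn": 0}]}}

```text
clock: 32.9
tool_pos: [0.6475, -0.2759, -0.0015]
orientation: [0.059, 0.998, -0.0, 0.001]
wrist_force: [0.2, -0.5, 1.3]
grip_width: 0.0849
finger_force: 0.0
```

```bash
python3 - <<'E'
from top import *
img,p=holders('pics/w15.png')
print(holes(img,p,.027,(.57,.72,-.35,-.2)))
E
```

```text
t 32.9 pos [ 0.6475 -0.2759 -0.0015] x-ax [-0.993  0.117 -0.001] z [ 0.001 -0.001 -1.   ] F [ 0.2 -0.5  1.3] w 0.0849 j6 -1.94
[(0.6139, -0.2725, 0.0092)]
```

Request:
{"op": "apply_moves", "data": {"moves": [{"claw": 1, "travel": [-0.006, 0, -0.003], "turn": 0}, {"claw": 1, "travel": [0, 0, 0], "turn": 0}, {"claw": 1, "travel": [0, 0, 0], "turn": 0}, {"claw": 1, "travel": [0, 0, 0], "turn": 0}, {"claw": 1, "travel": [0, 0, 0], "turn": 0}]}}

```text
clock: 33.58
tool_pos: [0.65, -0.2767, 0.0011]
orientation: [0.059, 0.998, -0.001, 0.002]
wrist_force: [-0.8, -0.1, 6.7]
grip_width: 0.0487
finger_force: 55.4
```

Request:
{"op": "apply_moves", "data": {"moves": [{"claw": 1, "travel": [0, 0, -0.1], "turn": 0}, {"claw": 1, "travel": [0, 0, -0.22], "turn": 0}, {"claw": 1, "travel": [0, 0, -0.22], "turn": 0}, {"claw": 1, "travel": [0, 0, -0.22], "turn": 0}, {"claw": 1, "travel": [0, 0, -0.16], "turn": 0}]}}

```text
clock: 34.2
tool_pos: [0.6485, -0.2757, 0.2309]
orientation: [0.059, 0.998, -0.0, 0.001]
wrist_force: [0.7, 0.4, -2.7]
grip_width: 0.0487
finger_force: 54.4
```

```bash
python3 - <<'E'
from h import *
print(status.observe()['finger_force'])
plan((.576,.0055,.23),176.2,5)
E
```

```text
54.44893777370453
t 34.2 pos [ 0.6485 -0.2757  0.2309] x-ax [-0.993  0.117 -0.002] z [ 0.002 -0.001 -1.   ] F [ 0.7  0.4 -2.7] w 0.0487 j6 -1.94
travel [0.084, 0.217, 0.001] turn -0.013
travel [0.082, 0.218, 0.001] turn -0.013
travel [0.079, 0.218, 0.001] turn -0.013
travel [0.077, 0.219, 0.001] turn -0.013
travel [0.075, 0.22, 0.001] turn -0.013
total dist 0.2904 dyaw 2.92
```

Request:
{"op": "apply_moves", "data": {"moves": [{"claw": 1, "travel": [0.082, 0.217, 0], "turn": -0.013}, {"claw": 1, "travel": [0.08, 0.218, 0], "turn": -0.013}, {"claw": 1, "travel": [0.078, 0.218, 0], "turn": -0.013}, {"claw": 1, "travel": [0.076, 0.219, 0], "turn": -0.013}, {"claw": 1, "travel": [0.074, 0.22, 0], "turn": -0.013}]}}

```text
clock: 34.83
tool_pos: [0.5765, 0.0072, 0.2273]
orientation: [0.033, 0.999, 0.0, -0.001]
wrist_force: [1.4, 0.3, -2.1]
grip_width: 0.0485
finger_force: 54.4
```

Request:
{"op": "apply_moves", "data": {"moves": [{"claw": 1, "travel": [0, 0, 0.24], "turn": 0}, {"claw": 1, "travel": [0, 0, 0.24], "turn": 0}, {"claw": 1, "travel": [0, 0, 0.18], "turn": 0}, {"claw": 1, "travel": [0, 0, 0], "turn": 0}, {"claw": 1, "travel": [0, 0, 0], "turn": 0}]}}

```text
clock: 35.45
tool_pos: [0.579, 0.0053, 0.0649]
orientation: [0.033, 0.999, -0.0, 0.001]
wrist_force: [0.8, -0.3, -1.3]
grip_width: 0.049
finger_force: 54.4
```

```bash
python3 - <<'E'
from h import *
plan((.577,.0055,.028),176.2,1)
img,p=holders('pics/w16.png')
R=rectify(img,p,.50,.56,-.05,.07,.035,3000);g=cv2.cvtColor(R,cv2.COLOR_BGR2GRAY).astype(np.float32)
col=cv2.GaussianBlur(g[:,170:210].mean(1)[:,None],(0,0),1)[:,0];d=np.diff(col)
print('front lip x edges',[(round(.56-i/3000,4),round(float(d[i]),1)) for i in range(1,len(d)-1) if abs(d[i])>4 and abs(d[i])>=max(abs(d[i-1]),abs(d[i+1]))])
E
```

```text
t 35.45 pos [0.579  0.0053 0.0649] x-ax [-0.998  0.066 -0.003] z [ 0.003 -0.    -1.   ] F [ 0.8 -0.3 -1.3] w 0.049 j6 -1.59
travel [0.008, 0.0, 0.148] turn 0.0
total dist 0.037 dyaw -0.0
t 35.45 pos [0.579  0.0053 0.0649] x-ax [-0.998  0.066 -0.003] z [ 0.003 -0.    -1.   ] F [ 0.8 -0.3 -1.3] w 0.049 j6 -1.59
front lip x edges [(0.555, 11.8), (0.5473, -9.2), (0.541, -11.7), (0.5287, 11.4), (0.5213, -12.8)]
```

Request:
{"op": "apply_moves", "data": {"moves": [{"claw": 1, "travel": [0.002, 0, 0.08], "turn": 0}, {"claw": 1, "travel": [0, 0, 0.05], "turn": 0}, {"claw": 1, "travel": [0, 0, 0.01], "turn": 0}, {"claw": 1, "travel": [0, 0, 0], "turn": 0}, {"claw": 1, "travel": [0, 0, 0], "turn": 0}]}}

```text
clock: 36.12
tool_pos: [0.5779, 0.0054, 0.0289]
orientation: [0.033, 0.999, -0.0, 0.001]
wrist_force: [-1.2, -0.6, -1.2]
grip_width: 0.0487
finger_force: 54.4
```

Request:
{"op": "apply_moves", "data": {"moves": [{"claw": 1, "travel": [0, 0, 0.006], "turn": 0}, {"claw": 1, "travel": [0, 0, 0.006], "turn": 0}, {"claw": 1, "travel": [0, 0, 0], "turn": 0}]}}

```text
clock: 36.5
tool_pos: [0.5791, 0.0053, 0.028]
orientation: [0.033, 0.999, -0.0, 0.002]
wrist_force: [-0.8, 0.9, 6.9]
grip_width: 0.049
finger_force: 55.4
```

Seated at the expected height. Release and go to the pull at (0.474, 0.0125).

Request:
{"op": "apply_moves", "data": {"moves": [{"claw": 0, "travel": [0, 0, -0.004], "turn": 0}, {"claw": 0, "travel": [0, 0, 0], "turn": 0}, {"claw": 0, "travel": [0, 0, 0], "turn": 0}, {"claw": 0, "travel": [0, 0, -0.18], "turn": 0}, {"claw": 0, "travel": [0, 0, -0.18], "turn": 0}]}}

```text
clock: 37.12
tool_pos: [0.5765, 0.0055, 0.1158]
orientation: [0.033, 0.999, 0.0, -0.001]
wrist_force: [0.2, -0.4, 0.6]
grip_width: 0.0853
finger_force: 0.0
```

Request:
{"op": "apply_moves", "data": {"moves": [{"claw": 0, "travel": [0.21, 0, 0], "turn": 0}, {"claw": 0, "travel": [0.21, 0.002, 0], "turn": 0}, {"claw": 0, "travel": [0, 0, 0.1], "turn": 0}, {"claw": 0, "travel": [0, 0, 0], "turn": 0}, {"claw": 0, "travel": [0, 0, 0], "turn": 0}]}}

```text
clock: 37.75
tool_pos: [0.4731, 0.0128, 0.0915]
orientation: [0.033, 0.999, -0.0, 0.0]
wrist_force: [0.4, -0.0, 1.2]
grip_width: 0.0855
finger_force: 0.0
```

```bash
python3 - <<'E'
from h import *
plan((.474,.0125,.0365),176.2,2)
E
```

```text
t 37.75 pos [0.4731 0.0128 0.0915] x-ax [-0.998  0.066 -0.001] z [ 0.001 -0.    -1.   ] F [ 0.4 -0.   1.2] w 0.0855 j6 -1.6
travel [-0.002, -0.001, 0.11] turn 0.0001
travel [-0.002, -0.001, 0.11] turn 0.0001
total dist 0.055 dyaw -0.0
```

Request:
{"op": "apply_moves", "data": {"moves": [{"claw": 0, "travel": [0, 0, 0.15], "turn": 0}, {"claw": 0, "travel": [0, 0, 0.07], "turn": 0}, {"claw": 1, "travel": [0, 0, 0], "turn": 0}, {"claw": 1, "travel": [0, 0, 0], "turn": 0}, {"claw": 1, "travel": [0, 0, 0], "turn": 0}]}}

```text
clock: 38.38
tool_pos: [0.4738, 0.0128, 0.0375]
orientation: [0.033, 0.999, -0.0, 0.001]
wrist_force: [0.0, 0.3, -0.1]
grip_width: 0.0322
finger_force: 0.0
```

Request:
{"op": "apply_moves", "data": {"moves": [{"claw": 1, "travel": [0, 0, 0], "turn": 0}, {"claw": 1, "travel": [0, 0, 0], "turn": 0}, {"claw": 1, "travel": [0, 0, 0], "turn": 0}, {"claw": 1, "travel": [-0.06, 0, 0], "turn": 0}, {"claw": 1, "travel": [-0.12, 0, 0], "turn": 0}]}}

```text
clock: 39.0
tool_pos: [0.5171, 0.0092, 0.0371]
orientation: [0.033, 0.999, -0.001, -0.0]
wrist_force: [-4.3, -3.8, 8.5]
grip_width: 0.0132
finger_force: 51.0
```

Request:
{"op": "apply_moves", "data": {"moves": [{"claw": 1, "travel": [-0.12, 0, 0], "turn": 0}, {"claw": 1, "travel": [-0.1, 0, 0], "turn": 0}, {"claw": 1, "travel": [-0.03, 0, 0], "turn": 0}, {"claw": 1, "travel": [-0.02, 0, 0], "turn": 0}, {"claw": 1, "travel": [0, 0, 0], "turn": 0}]}}

```text
clock: 39.62
tool_pos: [0.5816, 0.0042, 0.0371]
orientation: [0.034, 0.999, -0.001, -0.004]
wrist_force: [-13.2, -4.7, 13.1]
grip_width: 0.013
finger_force: 51.7
```

Request:
{"op": "apply_moves", "data": {"moves": [{"claw": 1, "travel": [-0.012, 0, 0], "turn": 0}, {"claw": 1, "travel": [-0.008, 0, 0], "turn": 0}, {"claw": 1, "travel": [0, 0, 0], "turn": 0}]}}

```text
clock: 40.0
tool_pos: [0.5815, 0.0042, 0.037]
orientation: [0.033, 0.999, -0.001, -0.009]
wrist_force: [-24.9, -3.6, 21.3]
grip_width: 0.0134
finger_force: 53.1
```

Request:
{"op": "apply_moves", "data": {"moves": [{"claw": 0, "travel": [0.012, 0, 0], "turn": 0}, {"claw": 0, "travel": [0, 0, 0], "turn": 0}, {"claw": 0, "travel": [0, 0, 0], "turn": 0}, {"claw": 0, "travel": [0, 0, -0.15], "turn": 0}, {"claw": 1, "travel": [0, 0, -0.22], "turn": 0}]}}

```text
clock: 40.62
tool_pos: [0.5853, 0.0057, 0.1265]
orientation: [0.033, 0.999, 0.0, -0.003]
wrist_force: [1.4, 0.2, 0.3]
grip_width: 0.0698
finger_force: 0.0
```

Request:
{"op": "apply_moves", "data": {"moves": [{"claw": 1, "travel": [0, 0, -0.25], "turn": 0}, {"claw": 1, "travel": [0, 0, -0.24], "turn": 0}, {"claw": 1, "travel": [0, 0, 0], "turn": 0}, {"claw": 1, "travel": [0, 0, 0], "turn": 0}, {"claw": 1, "travel": [0, 0, 0], "turn": 0}]}}

```text
clock: 41.25
tool_pos: [0.5859, 0.0055, 0.2482]
orientation: [0.033, 0.999, 0.0, -0.002]
wrist_force: [0.1, -0.6, -1.5]
grip_width: -0.0004
finger_force: 0.0
```

Request:
{"op": "apply_moves", "data": {"moves": [{"claw": 1, "travel": [-0.198, -0.004, 0], "turn": 0}, {"claw": 1, "travel": [-0.198, -0.004, 0], "turn": 0}, {"claw": 1, "travel": [0, 0, 0.12], "turn": 0}, {"claw": 1, "travel": [0, 0, 0], "turn": 0}, {"claw": 1, "travel": [0, 0, 0], "turn": 0}]}}

```text
clock: 41.88
tool_pos: [0.6849, -0.0031, 0.2208]
orientation: [0.033, 0.999, -0.0, -0.001]
wrist_force: [-0.5, -0.0, 0.8]
grip_width: 0.0001
finger_force: 0.0
```

Request:
{"op": "apply_moves", "data": {"moves": [{"claw": 1, "travel": [0, 0, 0.04], "turn": 0}, {"claw": 1, "travel": [0, 0, 0.03], "turn": 0}, {"claw": 1, "travel": [0, 0, 0.03], "turn": 0}, {"claw": 1, "travel": [0, 0, 0.03], "turn": 0}, {"claw": 1, "travel": [0, 0, 0.03], "turn": 0}]}}

```text
clock: 42.5
tool_pos: [0.6854, -0.0032, 0.1837]
orientation: [0.033, 0.999, -0.0, 0.001]
wrist_force: [-3.6, 0.9, 11.0]
grip_width: 0.0001
finger_force: 5.8
```

Request:
{"op": "apply_moves", "data": {"moves": [{"claw": 1, "travel": [0, 0, 0.012], "turn": 0}, {"claw": 1, "travel": [0, 0, 0.012], "turn": 0}, {"claw": 1, "travel": [0, 0, 0.008], "turn": 0}, {"claw": 1, "travel": [0, 0, 0], "turn": 0}, {"claw": 1, "travel": [0, 0, 0], "turn": 0}]}}

```text
clock: 43.12
tool_pos: [0.6855, -0.0032, 0.1802]
orientation: [0.033, 0.999, -0.0, 0.003]
wrist_force: [-8.2, 0.0, 20.1]
grip_width: -0.0001
finger_force: 9.7
```

Stop reached again (z = 0.1802, 20 N). Up, then pull the table out as before.

Request:
{"op": "apply_moves", "data": {"moves": [{"claw": 1, "travel": [0, 0, -0.16], "turn": 0}, {"claw": 1, "travel": [0, 0, -0.14], "turn": 0}, {"claw": 0, "travel": [0.2, 0, 0], "turn": 0}, {"claw": 0, "travel": [0.21, 0, 0], "turn": 0}, {"claw": 0, "travel": [0, 0, 0], "turn": 0}]}}

```text
clock: 43.75
tool_pos: [0.5793, 0.0041, 0.2462]
orientation: [0.033, 0.999, 0.0, -0.002]
wrist_force: [0.6, -0.5, 0.1]
grip_width: 0.0544
finger_force: 0.0
```

Request:
{"op": "apply_moves", "data": {"moves": [{"claw": 0, "travel": [0, 0, 0.24], "turn": 0}, {"claw": 0, "travel": [0, 0, 0.24], "turn": 0}, {"claw": 0, "travel": [0, 0, 0.12], "turn": 0}, {"claw": 0, "travel": [0, 0, 0], "turn": 0}, {"claw": 0, "travel": [0, 0, 0], "turn": 0}]}}

```text
clock: 44.38
tool_pos: [0.5848, 0.0034, 0.0997]
orientation: [0.033, 0.999, -0.0, 0.002]
wrist_force: [-0.1, -0.2, -0.1]
grip_width: 0.0853
finger_force: 0.0
```

```bash
python3 - <<'E'
from h import *
plan((.5825,.0045,.036),176.2,2)
E
```

```text
t 44.38 pos [0.5848 0.0034 0.0997] x-ax [-0.998  0.066 -0.003] z [ 0.003 -0.    -1.   ] F [-0.1 -0.2 -0.1] w 0.0853 j6 -1.6
travel [0.005, 0.002, 0.127] turn 0.0
travel [0.005, 0.002, 0.127] turn 0.0
total dist 0.0637 dyaw -0.0
```

Request:
{"op": "apply_moves", "data": {"moves": [{"claw": 0, "travel": [0.006, 0.002, 0.13], "turn": 0}, {"claw": 0, "travel": [0, 0.001, 0.125], "turn": 0}, {"claw": 1, "travel": [0, 0, 0], "turn": 0}, {"claw": 1, "travel": [0, 0, 0], "turn": 0}, {"claw": 1, "travel": [0, 0, 0], "turn": 0}]}}

```text
clock: 45.0
tool_pos: [0.5836, 0.0042, 0.037]
orientation: [0.033, 0.999, -0.0, 0.002]
wrist_force: [1.1, 0.6, -1.1]
grip_width: 0.032
finger_force: 0.0
```

Request:
{"op": "apply_moves", "data": {"moves": [{"claw": 1, "travel": [0, 0, 0], "turn": 0}, {"claw": 1, "travel": [0, 0, 0], "turn": 0}, {"claw": 1, "travel": [0.05, 0, 0], "turn": 0}, {"claw": 1, "travel": [0.12, 0, 0], "turn": 0}, {"claw": 1, "travel": [0.12, 0, 0], "turn": 0}]}}

```text
clock: 45.62
tool_pos: [0.5105, 0.0097, 0.0361]
orientation: [0.033, 0.999, 0.001, 0.003]
wrist_force: [2.9, 1.8, 7.3]
grip_width: 0.0132
finger_force: 51.6
```

Request:
{"op": "apply_moves", "data": {"moves": [{"claw": 1, "travel": [0.1, 0, 0], "turn": 0}, {"claw": 1, "travel": [0.03, 0, 0], "turn": 0}, {"claw": 1, "travel": [0.02, 0, 0], "turn": 0}, {"claw": 1, "travel": [0.012, 0, 0], "turn": 0}, {"claw": 1, "travel": [0, 0, 0], "turn": 0}]}}

```text
clock: 46.25
tool_pos: [0.4733, 0.0126, 0.0361]
orientation: [0.034, 0.999, 0.001, 0.006]
wrist_force: [13.2, 2.4, -0.5]
grip_width: 0.0132
finger_force: 50.2
```

Request:
{"op": "apply_moves", "data": {"moves": [{"claw": 0, "travel": [-0.008, 0, 0], "turn": 0}, {"claw": 0, "travel": [0, 0, 0], "turn": 0}, {"claw": 0, "travel": [0, 0, 0], "turn": 0}, {"claw": 0, "travel": [0, 0, -0.15], "turn": 0}, {"claw": 0, "travel": [0, 0, -0.15], "turn": 0}]}}

```text
clock: 46.88
tool_pos: [0.4698, 0.0118, 0.1091]
orientation: [0.033, 0.999, -0.0, -0.001]
wrist_force: [0.4, -0.8, -0.1]
grip_width: 0.0858
finger_force: 0.0
```

Request:
{"op": "apply_moves", "data": {"moves": [{"claw": 0, "travel": [-0.2, 0.002, 0], "turn": 0}, {"claw": 0, "travel": [-0.23, 0.002, 0], "turn": 0}, {"claw": 0, "travel": [0, 0, 0], "turn": 0}, {"claw": 0, "travel": [0, 0, 0], "turn": 0}, {"claw": 0, "travel": [0, 0, 0], "turn": 0}]}}

```text
clock: 47.5
tool_pos: [0.5771, 0.0058, 0.1096]
orientation: [0.033, 0.999, -0.0, -0.0]
wrist_force: [0.5, 0.2, -0.4]
grip_width: 0.0855
finger_force: 0.0
```

```bash
python3 - <<'E'
from top import *
img,p=holders('pics/w17.png')
print(holes(img,p,.054,(.50,.65,-.05,.07)))
E
```

```text
t 47.5 pos [0.5771 0.0058 0.1096] x-ax [-0.998  0.066  0.   ] z [-0. -0. -1.] F [ 0.5  0.2 -0.4] w 0.0855 j6 -1.59
[(0.614, 0.0039, 0.0096), (0.5416, 0.0087, 0.0095), (0.5225, -0.034, 0.0061), (0.5295, 0.0524, 0.0066)]
```

Request:
{"op": "apply_moves", "data": {"moves": [{"claw": 0, "travel": [0, 0.002, 0.1], "turn": 0}, {"claw": 0, "travel": [0, 0, 0.15], "turn": 0}, {"claw": 0, "travel": [0, 0, 0.075], "turn": 0}, {"claw": 0, "travel": [0, 0, 0], "turn": 0}, {"claw": 1, "travel": [0, 0, 0], "turn": 0}]}}

```text
clock: 48.18
tool_pos: [0.5793, 0.006, 0.0297]
orientation: [0.033, 0.999, -0.0, 0.001]
wrist_force: [0.1, 0.5, 0.1]
grip_width: 0.0698
finger_force: 0.0
```

Request:
{"op": "apply_moves", "data": {"moves": [{"claw": 1, "travel": [0, 0, 0], "turn": 0}, {"claw": 1, "travel": [0, 0, 0], "turn": 0}, {"claw": 1, "travel": [0, 0, 0], "turn": 0}, {"claw": 1, "travel": [0, 0, 0], "turn": 0}, {"claw": 1, "travel": [0, 0, 0], "turn": 0}]}}

```text
clock: 48.8
tool_pos: [0.5799, 0.0059, 0.0303]
orientation: [0.033, 0.999, -0.0, 0.002]
wrist_force: [-0.2, 0.5, 6.7]
grip_width: 0.0483
finger_force: 54.2
```

Request:
{"op": "apply_moves", "data": {"moves": [{"claw": 1, "travel": [0, 0, -0.12], "turn": 0}, {"claw": 1, "travel": [0, 0, -0.22], "turn": 0}, {"claw": 1, "travel": [0, 0, -0.23], "turn": 0}, {"claw": 1, "travel": [0, 0, -0.23], "turn": 0}, {"claw": 1, "travel": [0, 0, 0], "turn": 0}]}}

```text
clock: 49.42
tool_pos: [0.5809, 0.006, 0.2348]
orientation: [0.033, 0.999, -0.0, 0.006]
wrist_force: [0.3, -0.5, -2.8]
grip_width: 0.0487
finger_force: 53.5
```

```bash
python3 - <<'E'
from h import *
print(status.observe()['finger_force'])
plan((.548,.294,.2),177.2,5)
E
```

```text
53.479018807411194
t 49.42 pos [0.5809 0.006  0.2348] x-ax [-0.998  0.066 -0.012] z [ 0.012 -0.001 -1.   ] F [ 0.3 -0.5 -2.8] w 0.0487 j6 -1.59
travel [0.041, 0.228, 0.028] turn -0.0044
travel [0.041, 0.228, 0.028] turn -0.0044
travel [0.04, 0.228, 0.028] turn -0.0044
travel [0.039, 0.229, 0.028] turn -0.0044
travel [0.038, 0.229, 0.028] turn -0.0044
total dist 0.2919 dyaw 0.99
```

Request:
{"op": "apply_moves", "data": {"moves": [{"claw": 1, "travel": [0.041, 0.228, 0.02], "turn": -0.004}, {"claw": 1, "travel": [0.041, 0.228, 0.02], "turn": -0.004}, {"claw": 1, "travel": [0.04, 0.228, 0.02], "turn": -0.004}, {"claw": 1, "travel": [0.039, 0.229, 0.02], "turn": -0.004}, {"claw": 1, "travel": [0.038, 0.229, 0.02], "turn": -0.004}]}}

```text
clock: 50.05
tool_pos: [0.5444, 0.2955, 0.2001]
orientation: [0.025, 1.0, -0.001, -0.002]
wrist_force: [0.8, 0.0, -2.8]
grip_width: 0.0488
finger_force: 53.4
```

Request:
{"op": "apply_moves", "data": {"moves": [{"claw": 1, "travel": [0, 0, 0.2], "turn": 0}, {"claw": 1, "travel": [0, 0, 0.2], "turn": 0}, {"claw": 1, "travel": [0, 0, 0.15], "turn": 0}, {"claw": 1, "travel": [0, 0, 0], "turn": 0}, {"claw": 1, "travel": [0, 0, 0], "turn": 0}]}}

```text
clock: 50.68
tool_pos: [0.5461, 0.2942, 0.0662]
orientation: [0.025, 1.0, 0.0, 0.0]
wrist_force: [0.5, 0.3, -1.3]
grip_width: 0.0488
finger_force: 53.4
```

```bash
python3 - <<'E'
from h import *
plan((.548,.2945,.0045),177.2,1)
E
```

```text
t 50.67 pos [0.5461 0.2942 0.0662] x-ax [-0.999  0.051 -0.001] z [ 0.001  0.    -1.   ] F [ 0.5  0.3 -1.3] w 0.0488 j6 -1.12
travel [-0.007, 0.001, 0.247] turn -0.0023
total dist 0.0617 dyaw 0.1
```

Request:
{"op": "apply_moves", "data": {"moves": [{"claw": 1, "travel": [0, 0, 0.15], "turn": 0}, {"claw": 1, "travel": [0, 0, 0.08], "turn": 0}, {"claw": 1, "travel": [0, 0, 0.01], "turn": 0}, {"claw": 1, "travel": [0, 0, 0.004], "turn": 0}, {"claw": 1, "travel": [0, 0, 0], "turn": 0}]}}

```text
clock: 51.3
tool_pos: [0.5467, 0.2945, 0.0061]
orientation: [0.025, 1.0, 0.001, 0.001]
wrist_force: [-0.1, -0.3, -2.5]
grip_width: 0.049
finger_force: 53.4
```

Request:
{"op": "apply_moves", "data": {"moves": [{"claw": 1, "travel": [0, 0, 0.005], "turn": 0}, {"claw": 1, "travel": [0, 0, 0], "turn": 0}, {"claw": 1, "travel": [0, 0, 0], "turn": 0}]}}

```text
clock: 51.68
tool_pos: [0.5465, 0.2945, 0.0044]
orientation: [0.025, 1.0, 0.0, 0.001]
wrist_force: [0.6, 1.3, 1.3]
grip_width: 0.0486
finger_force: 53.9
```

Request:
{"op": "apply_moves", "data": {"moves": [{"claw": 0, "travel": [0, 0, 0], "turn": 0}, {"claw": 0, "travel": [0, 0, 0], "turn": 0}, {"claw": 0, "travel": [0, 0, 0], "turn": 0}, {"claw": 0, "travel": [0, 0, -0.22], "turn": 0}, {"claw": 0, "travel": [0, 0, -0.24], "turn": 0}]}}

```text
clock: 52.3
tool_pos: [0.5447, 0.2936, 0.1177]
orientation: [0.025, 1.0, -0.001, -0.002]
wrist_force: [1.7, 0.4, 1.0]
grip_width: 0.0856
finger_force: 0.0
```

Request:
{"op": "apply_moves", "data": {"moves": [{"claw": 0, "travel": [0, 0, -0.24], "turn": 0}, {"claw": 0, "travel": [0, 0, 0], "turn": 0}, {"claw": 0, "travel": [0, 0, 0], "turn": 0}]}}

```text
clock: 52.68
tool_pos: [0.5455, 0.294, 0.1779]
orientation: [0.025, 1.0, -0.0, -0.0]
wrist_force: [-0.1, 0.2, -0.9]
grip_width: 0.0853
finger_force: 0.0
```

```bash
python3 - <<'E'
from top import *
img,p=holders('pics/w18.png')
print('tray holder holes',holes(img,p,.028,(.36,.62,.22,.37)))
plan((.473,.0128,.18),176.2,5)
E
```

```text
t 52.67 pos [0.5455 0.294  0.1779] x-ax [-0.999  0.05   0.   ] z [-0. -0. -1.] F [-0.1  0.2 -0.9] w 0.0853 j6 -1.12
tray holder holes [(0.5802, 0.2935, 0.0092), (0.5078, 0.2968, 0.0088), (0.4652, 0.2991, 0.0084), (0.3929, 0.3025, 0.0087)]
t 52.73 pos [0.5449 0.2938 0.1764] x-ax [-0.999  0.051  0.003] z [-0.003 -0.001 -1.   ] F [-0.3  0.6 -0.2] w 0.0855 j6 -1.12
travel [0.046, -0.227, -0.003] turn 0.004
travel [0.045, -0.228, -0.003] turn 0.004
travel [0.045, -0.228, -0.003] turn 0.004
travel [0.044, -0.228, -0.003] turn 0.004
travel [0.043, -0.228, -0.003] turn 0.004
total dist 0.29 dyaw -0.9
```

Both holders lie in the tray. Now I'll slide the empty table home.

Request:
{"op": "apply_moves", "data": {"moves": [{"claw": 0, "travel": [0.046, -0.228, 0], "turn": 0.004}, {"claw": 0, "travel": [0.045, -0.228, 0], "turn": 0.004}, {"claw": 0, "travel": [0.045, -0.228, 0], "turn": 0.004}, {"claw": 0, "travel": [0.044, -0.228, 0], "turn": 0.004}, {"claw": 0, "travel": [0.043, -0.228, 0], "turn": 0.004}]}}

```text
clock: 53.35
tool_pos: [0.4718, 0.0112, 0.1755]
orientation: [0.033, 0.999, 0.0, -0.002]
wrist_force: [0.6, -1.3, 1.3]
grip_width: 0.0853
finger_force: 0.0
```

Request:
{"op": "apply_moves", "data": {"moves": [{"claw": 0, "travel": [0, 0, 0.2], "turn": 0}, {"claw": 0, "travel": [0, 0, 0.15], "turn": 0}, {"claw": 0, "travel": [0, 0, 0], "turn": 0}, {"claw": 0, "travel": [0, 0, 0], "turn": 0}]}}

```text
clock: 53.85
tool_pos: [0.474, 0.0129, 0.091]
orientation: [0.033, 0.999, -0.0, -0.0]
wrist_force: [0.0, -0.5, 0.5]
grip_width: 0.086
finger_force: 0.0
```

```bash
python3 - <<'E'
from h import *
plan((.4735,.0128,.0365),176.2,2)
E
```

```text
t 53.85 pos [0.474  0.0129 0.091 ] x-ax [-0.998  0.066  0.   ] z [-0. -0. -1.] F [ 0.  -0.5  0.5] w 0.086 j6 -1.6
travel [0.001, -0.0, 0.109] turn 0.0003
travel [0.001, -0.0, 0.109] turn 0.0003
total dist 0.0545 dyaw -0.02
```

Request:
{"op": "apply_moves", "data": {"moves": [{"claw": 0, "travel": [0, 0, 0.15], "turn": 0}, {"claw": 0, "travel": [0, 0, 0.07], "turn": 0}, {"claw": 1, "travel": [0, 0, 0], "turn": 0}, {"claw": 1, "travel": [0, 0, 0], "turn": 0}, {"claw": 1, "travel": [0, 0, 0], "turn": 0}]}}

```text
clock: 54.48
tool_pos: [0.4753, 0.0127, 0.0376]
orientation: [0.033, 0.999, -0.0, 0.002]
wrist_force: [0.7, -0.1, 0.7]
grip_width: 0.0323
finger_force: 0.0
```

Request:
{"op": "apply_moves", "data": {"moves": [{"claw": 1, "travel": [0, 0, 0], "turn": 0}, {"claw": 1, "travel": [0, 0, 0], "turn": 0}, {"claw": 1, "travel": [0, 0, 0], "turn": 0}, {"claw": 1, "travel": [-0.06, 0, 0], "turn": 0}, {"claw": 1, "travel": [-0.12, 0, 0], "turn": 0}]}}

```text
clock: 55.1
tool_pos: [0.5186, 0.0091, 0.037]
orientation: [0.033, 0.999, -0.001, -0.0]
wrist_force: [-2.7, -3.4, 8.3]
grip_width: 0.0128
finger_force: 50.7
```

Request:
{"op": "apply_moves", "data": {"moves": [{"claw": 1, "travel": [-0.12, 0, 0], "turn": 0}, {"claw": 1, "travel": [-0.1, 0, 0], "turn": 0}, {"claw": 1, "travel": [-0.03, 0, 0], "turn": 0}, {"claw": 1, "travel": [-0.03, 0, 0], "turn": 0}, {"claw": 1, "travel": [-0.008, 0, 0], "turn": 0}]}}

```text
clock: 55.72
tool_pos: [0.584, 0.004, 0.0369]
orientation: [0.034, 0.999, -0.001, -0.008]
wrist_force: [-25.0, -2.8, 20.6]
grip_width: 0.0133
finger_force: 52.8
```

Request:
{"op": "apply_moves", "data": {"moves": [{"claw": 1, "travel": [0, 0, 0], "turn": 0}, {"claw": 0, "travel": [0.008, 0, 0], "turn": 0}, {"claw": 0, "travel": [0, 0, 0], "turn": 0}, {"claw": 0, "travel": [0, 0, 0], "turn": 0}, {"claw": 0, "travel": [0, 0, -0.15], "turn": 0}]}}

```text
clock: 56.35
tool_pos: [0.5857, 0.0055, 0.0692]
orientation: [0.033, 0.999, 0.0, -0.005]
wrist_force: [0.2, 0.6, -0.0]
grip_width: 0.0841
finger_force: 0.0
```

Request:
{"op": "apply_moves", "data": {"moves": [{"claw": 0, "travel": [0, 0, -0.2], "turn": 0}, {"claw": 0, "travel": [0.24, 0, -0.05], "turn": 0}, {"claw": 0, "travel": [0.24, 0, -0.05], "turn": 0}, {"claw": 0, "travel": [0.2, 0, 0], "turn": 0}, {"claw": 0, "travel": [0, 0, 0], "turn": 0}]}}

```text
clock: 56.98
tool_pos: [0.4162, 0.0169, 0.1477]
orientation: [0.033, 0.999, 0.0, -0.0]
wrist_force: [1.4, 0.4, -0.5]
grip_width: 0.0854
finger_force: 0.0
```

```bash
python3 - <<'E'
from h import *
brief()
t=cams.grab_frame('top')[:,:,::-1].copy()
cv2.imwrite('pics/fin.png',cv2.resize(t[110:275,115:350],None,fx=3.4,fy=3.4,interpolation=cv2.INTER_CUBIC))
E
```

```text
t 56.98 pos [0.4162 0.0169 0.1477] x-ax [-0.998  0.066  0.001] z [-0.001  0.    -1.   ] F [ 1.4  0.4 -0.5] w 0.0854 j6 -1.6
```

View pics/fin.png

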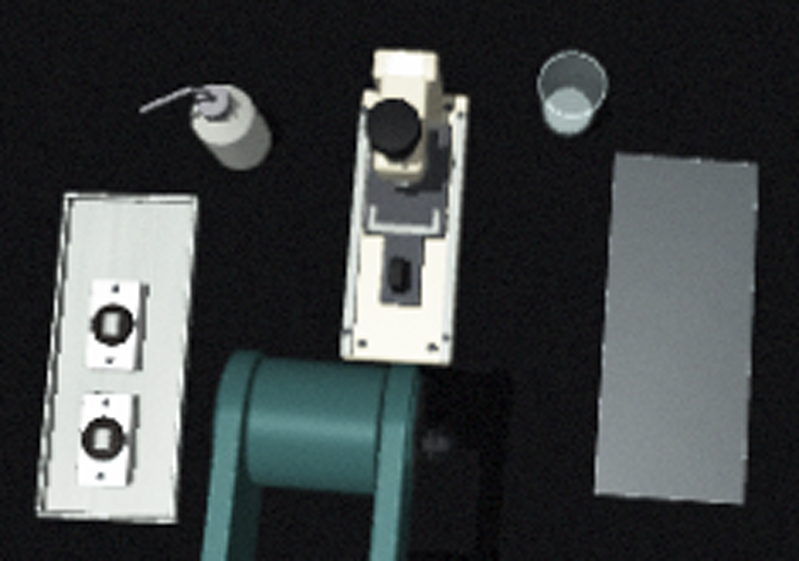

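The final view shows both holders flat in the tray at (113,325) and (103,438). The mat is empty, the table is home and empty with its pull at (400,272), and the knob is up at (393,128). The bottle and beaker are where they were.

```bash
python3 -c "
from bench import r
print(r.close_job())"
```

```text
the job is handed in; nothing more can be done
None
```

Job handed in at about 57 s: both holders on the mat were pressed to the stop and set flat in the tray, and the empty table is home with the plunger up. One slip early on: the fingers closed just above a mount, with no contact force recorded, because the tips are about 33 mm shorter than `nose_length` says.

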